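# Gauge a moulded door pull on the checking plate

## Robot

A 6-joint arm with a two-finger parallel gripper is mounted at the origin on the work surface. World frame = base frame: x ahead of the robot, y to its left, z up, the work surface at z = 0. Lengths are in m, angles in rad, forces in N, time in s.
With the tool pointing down it reaches from about 0.325 to 0.875 m from the base axis. Payload 4.4 kg.
Tool frame: the origin (TCP) lies midway between the tips of the shut fingers; the grasp point (between the pads) lies 19 mm behind it; y points along the fingers, x is the direction in which the jaws open and shut, and the axes are right-handed (so a half turn about y gives the same grasp; the last joint's range is limited). The gripper opens to 85 mm and grips with 20 to 120 N. Pads are 22 mm wide; open, the fingers measure 114 mm over their backs; the gripper's body (76 mm by 85 mm) begins 54 mm behind the grasp point. The pads swing forward as they close: fully open they stand 13 mm farther back than shut.
Start: joints at [-1.381, 0.207, 1.542, -0, 1.393, -0.15], TCP at [0.192, -0.542, 0.231] pointing down, gripper open.
Joint ranges: [-2.73, 2.73], [-0.86, 2.22], [0.23, 2.46], [-1.11, 4.25], [0.08, 2.63], [-2.82, 2.82]. Speed limits (rad/s): [2.79, 2.79, 3.14, 3.14, 3.14, 3.14].

## Interface

Orientations are given as a unit quaternion [w, x, y, z].
In Python, from rig import arm gives the robot as it stands.
- The arm moves only by the tool play_rows, never from a script. Its argument "targets" is a list of rows, each a list of 3 entries, a list of its own where there are three numbers: the closure, from -1 (fully open) to 1 (shut), then the shift along the tool's x, y, z in m, then the turn, a rotation vector about the tool's x, y, z in degrees. A call has 1 to 12 rows; each row shifts and turns the commanded pose from where the row before left it, along the tool's axes as they then stand; what a row does not reach is not made up. A row lasts 1/12 s, in which the tool goes at most 41.7 mm and 7.16 degrees, less where a joint would pass 70% of its speed; a pose out of reach is approached as far as the arm can. A call with a gripper value outside its range is refused whole. The fingers move at their own pace and stop on an object; the grip force is fixed at half the most. Time passes only in rows, so rows that do not move let the fingers close. It gives the time, the measured TCP pose, the force and the opening at its end, in the units of the state.
- arm.sense(): the state, without advancing time (a new reading comes with each control period).
- arm.read_camera(name): name is "side" or "top"; returns the picture (420x560x3 uint8, blue, green, red); there is no depth.
- arm.get_calibration(name): a dict with "fx", "fy", "cx", "cy" (pixels), "dist" ([k1, k2, p1, p2, k3] as OpenCV has them; the pictures are not rectified), "R" (3x3) and "t" (3): a world point X has camera coordinates R X + t. Camera axes: x right, y down, z forward; pixel columns grow to the right and rows downward; lengths in m; the calibration is good to about 2 mm. A picture is of the moment at which its call begins. get_calibration takes no time and is no camera call.
- arm.hand_in(): hands the job in, once; it reports no verdict.
The state is a dict: "time": time; "q": joint angles; "joint_vel": joint speeds; "tau": joint torques, N m; "tool_pos": TCP position; "orientation": TCP orientation; "contact_force": force on the tool from outside, world axes, zero at the start; "wrist_torque": the same for the moment, N m; "grip_width": finger opening in m.
Only numpy, scipy, OpenCV 4.12 (cv2) and the standard library are available. Lean on these libraries where they do the work, as an engineer would, in place of code of your own. Each camera call takes 0.05 s, during which the arm holds its last target.

## Task

First prove the bridge gauge: stand it level on the steel setting master so that both its legs are on the base and its sprung foot sits on the raised block, for a second or so. Then lift the moulded wooden pull out of its mould and lay it flat, rib up, in the middle of the plain steel checking plate, and stand the gauge level over it, legs on the plate either side and sprung foot on the rib, so that it shows the pull's height; leave it standing there. Set things down gently, without dropping them, don't let the gauge fall over, and leave the tin, cup and sanding block where they are.

Things in the scene. Friction and masses are not known exactly. Their poses are not given: they have to be found in the camera images.
- gauge: bridge gauge, loose, 0.6 kg: two legs, a beam, a black grip head on top, a sprung foot in the middle. Origin: centre of its underside, level with the soles; z up, y from leg to leg. Soles 50 (x) by 18 (y) at y +-62; gap between legs 106 wide, 66 high. Beam 30 (x) by 142 (y), z 66 to 88. Head 26 (x) by 44 (y), z 88 to 128: grip across its 26. Starts upright on the bench
- plunger (a joint): the gauge's sprung foot, a steel disc 20 in diameter on the gauge's axis. Value in m: how far it is pushed up above the leg soles, 0 to 0.050, so it reads the height of what is under the foot when the legs stand on a surface; the spring pushes it down with about 0.8 N at 0, 1.5 N at 0.036
- master: steel setting master, fixed: flat base 90 (x) by 180 (y) by 14 high, with a raised block 50 by 50 in its centre, 24 above the base (top at z 38). Origin: centre of its underside. The gauge fits across it with its y along the master's y; it then reads 0.024
- plate: checking plate, fixed: plain dark steel plate 200 by 200 by 14 high. Origin: centre of its underside, z up
- mould: open aluminium mould, fixed: block 210 (x) by 110 (y) by 26 high with a central cavity 156 by 66, 14 deep (floor at z 12), and four steel pins of 12 diameter, 12 high, at x +-90, y +-44 on its top. Origin: centre of its underside
- pull: moulded brown wood door pull, loose, about 0.16 kg: flat flange 150 (x) by 60 (y) by 12 thick with a raised rib 120 (x) by 26 (y) along its middle, 36 high in all. Origin: centre of the flange's underside, z up through the rib. Starts flange down in the mould's cavity, its rib standing 22 above the mould's top; grip it across the rib
- tin: bystander: steel tin, 86 in diameter, 100 high. Origin: centre of its underside
- cup: bystander: white mixing cup, 80 across the rim, 85 high. Origin: centre of its underside
- sander: bystander: cork sanding block 70 (x) by 120 (y) by 35 high. Origin: centre of its underside
Mind the look-alikes: they are no part of the job. Leave any yellow look-alike of the gauge alone.

How it is judged:
By the outcome, as a careful person would: the job done as asked, in the order asked, and still so for the second after the job is handed in, with the robot touching nothing.
It also fails if it takes over 72 s, if anything falls off the work surface, if the arm or the gripper's body presses on something with over 40 N, if the wrist force passes 120 N, or if a joint passes its speed limit or range.

## Working session

There is one attempt and no reset: what is moved stays moved. The work goes in short steps, Python scripts to look and compute and a tool call to move; the robot and the scene stay as the last step left them, time stands still between calls to the robot, and variables do not carry over. Pictures are saved under pics/ and viewed, and the job is handed in when it is done.

Besides the shell and the picture viewer there is one more tool, called after "Request:" as name(argument=value, ...), one argument or row to a line, values as JSON. play_rows: Moves the arm, as the interface text tells. Its arguments: {"type":"object","properties":{"targets":{"type":"array","items":{"type":"array"}}},"required":["targets"]}

```bash
mkdir -p pics; ls; python3 - <<'E'
from rig import arm
import cv2,numpy as np
for n in ("side","top"):
    cv2.imwrite(f"pics/{n}0.png",arm.read_camera(n))
    c=arm.get_calibration(n); print(n,{k:np.round(v,4).tolist() for k,v in c.items()}, np.round(-np.array(c['R']).T@c['t'],3))
s=arm.sense(); print({k:np.round(v,4).tolist() for k,v in s.items()})
E
```

```text
pics
side {'fx': 540.6023, 'fy': 540.6023, 'cx': 278.2815, 'cy': 205.5145, 'dist': [-0.1662, 0.0, 0.0, 0.0, 0.0], 'R': [[-0.9878, -0.1558, -0.0029], [-0.1176, 0.7572, -0.6425], [0.1023, -0.6343, -0.7662]], 't': [0.5655, 0.058, 1.5285]} [0.409 1.014 1.21 ]
top {'fx': 424.2682, 'fy': 424.2682, 'cx': 276.7725, 'cy': 207.2023, 'dist': [0.0007, 0.0, 0.0, 0.0, 0.0], 'R': [[-0.0139, -0.9999, 0.0087], [-0.992, 0.0127, -0.1259], [0.1257, -0.0104, -0.992]], 't': [0.0379, 0.5514, 1.2342]} [0.392 0.044 1.293]
{'time': 0.1, 'q': [-1.3805, 0.2074, 1.5428, -0.0, 1.3935, -0.1505], 'joint_vel': [0.0009, -0.0011, -0.0036, -0.0001, 0.001, 0.0002], 'tau': [-0.0001, -38.409, -29.2548, -0.0002, 0.0049, 0.0], 'tool_pos': [0.192, -0.5412, 0.2302], 'orientation': [0.5781, -0.577, 0.4085, -0.4074], 'contact_force': [-0.6881, -0.139, 0.4469], 'wrist_torque': [0.0008, 0.0133, 0.0127], 'grip_width': 0.0854}
```

View pics/side0.png

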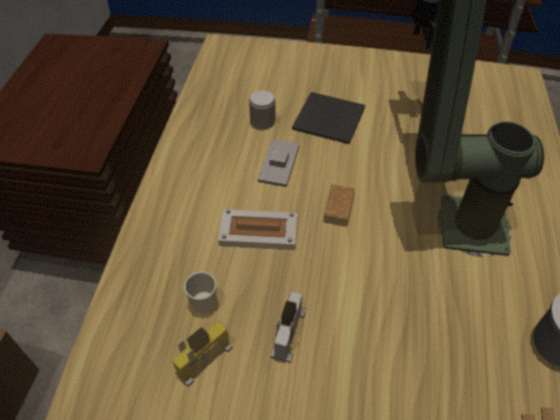

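View pics/top0.png

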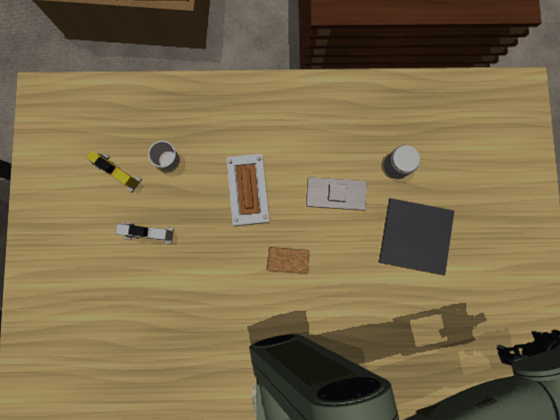

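```bash
python3 - <<'E'
import cv2
t=cv2.imread("pics/top0.png"); s=cv2.imread("pics/side0.png")
def crop(im,x,y,w,h,k,n): cv2.imwrite(f"pics/{n}.png",cv2.resize(im[y:y+h,x:x+w],None,fx=k,fy=k,interpolation=cv2.INTER_CUBIC))
crop(t,80,140,100,110,5,"c_top_g")
crop(t,215,145,160,90,5,"c_top_m")
crop(t,370,190,100,90,5,"c_top_p")
crop(s,250,280,70,85,7,"c_side_g")
crop(s,210,80,170,180,3,"c_side_m")
E
```

```text
(no output)
```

View pics/c_top_g.png

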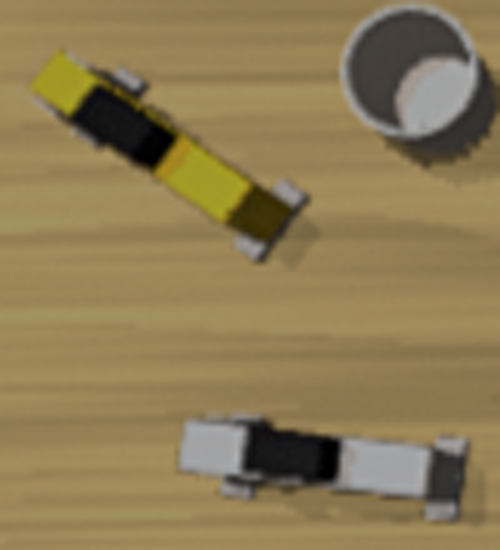

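View pics/c_top_m.png

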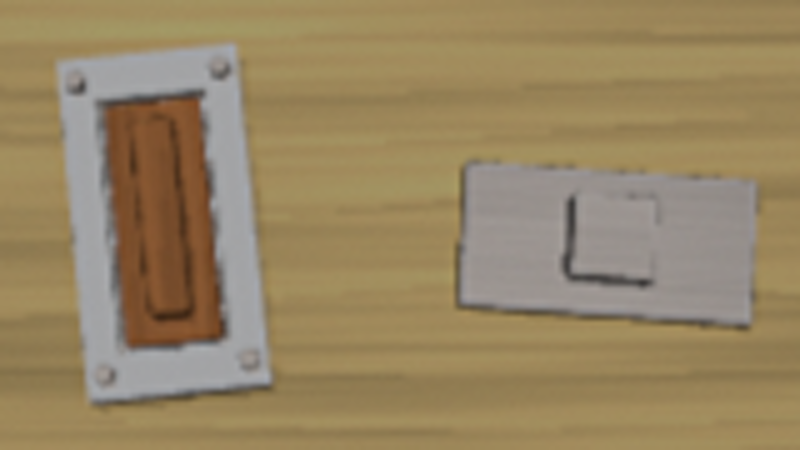

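View pics/c_top_p.png

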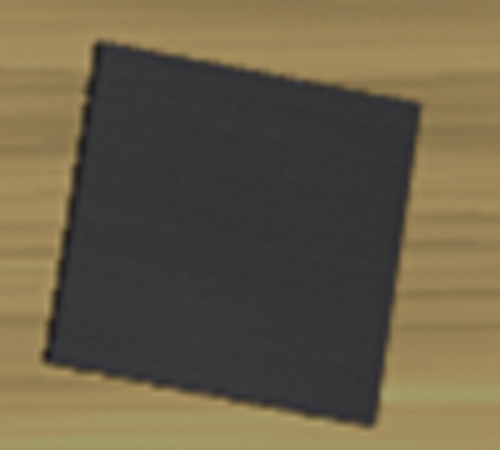

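View pics/c_side_g.png

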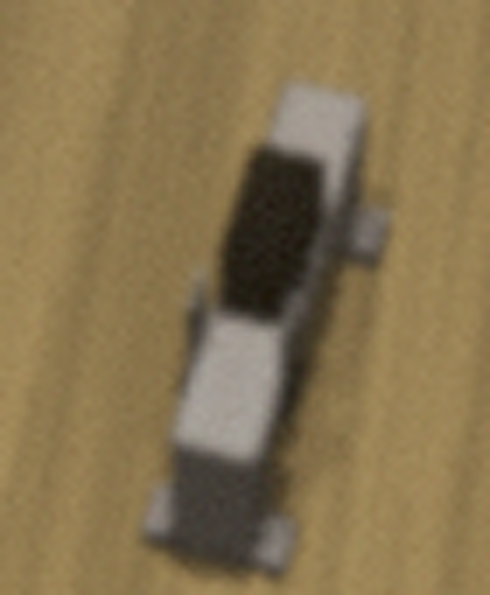

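View pics/c_side_m.png

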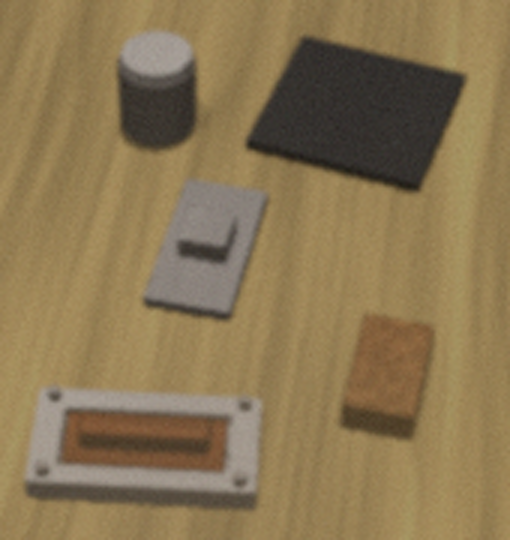

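```bash
cat > h.py <<'E'
import numpy as np,cv2
from rig import arm
from scipy.optimize import least_squares
C={n:arm.get_calibration(n) for n in("side","top")}
def proj(n,X):
    c=C[n]; K=np.array([[c['fx'],0,c['cx']],[0,c['fy'],c['cy']],[0,0,1]])
    rv,_=cv2.Rodrigues(np.array(c['R']))
    return cv2.projectPoints(np.array(X,float).reshape(-1,1,3),rv,np.array(c['t'],float),K,np.array(c['dist'],float))[0][:,0]
def full(p,x0,y0,k): return (np.array(p,float)+.5)/k-.5+[x0,y0]
def fit(obs,g):
    # obs: list of (cam, pts_local Nx3 (world z), pix)
    def r(p):
        c,s=np.cos(p[2]),np.sin(p[2]); o=[]
        for n,L,P in obs:
            L=np.array(L); W=np.c_[p[0]+c*L[:,0]-s*L[:,1],p[1]+s*L[:,0]+c*L[:,1],L[:,2]]
            o.append((proj(n,W)-P).ravel())
        return np.concatenate(o)
    q=least_squares(r,g); return q.x,np.abs(q.fun).max(),np.sqrt(np.mean(q.fun**2))
def rect(a,b,z): return [(a,b,z),(a,-b,z),(-a,-b,z),(-a,b,z)]  # ++,+-,--,-+
E
cat > fit0.py <<'E'
from h import *
T={}
g=[("top",rect(.015,.071,.088),full([(190,422),(433,447),(427,497),(179,470)],80,140,5)),
   ("side",rect(.015,.071,.088),full([(175,440),(287,83),(367,97),(270,460)],250,280,7))]
mo=[("top",rect(.105,.055,.026),full([(57,62),(237,44),(270,385),(92,402)],215,145,5)),
    ("side",rect(.105,.055,.026),full([(30,488),(35,388),(262,400),(256,494)],210,80,3))]
pu=[("top",rect(.06,.013,.048),full([(135,117),(170,112),(190,312),(152,320)],215,145,5)),
    ("top",rect(.075,.03,.024),full([(104,103),(203,95),(225,338),(127,347)],215,145,5))]
ma=[("top",rect(.045,.09,.014),full([(465,162),(756,182),(750,327),(459,304)],215,145,5)),
    ("side",rect(.045,.09,.014),full([(147,299),(188,181),(267,195),(229,308)],210,80,3))]
mb=[("top",rect(.025,.025,.038),full([(577,190),(657,197),(652,283),(575,277)],215,145,5))]
pl=[("top",rect(.1,.1,.014),full([(97,43),(420,104),(375,422),(50,355)],370,190,5)),
    ("side",rect(.1,.1,.014),full([(250,142),(303,38),(465,76),(418,182)],210,80,3))]
for n,o in dict(gauge=g,mould=mo,pull=pu,master=ma,mblock=mb,plate=pl).items():
    for sub in [o]+([[x] for x in o] if len(o)>1 else []):
        x,m,r=fit(sub,[.45,0,0]); print(n,len(sub),sub[0][0],np.round(x[:2],4),np.round(np.degrees(x[2]),2),round(m,2),round(r,2))
E
python3 fit0.py
```

```text
gauge 2 top [0.4811 0.4163] -6.35 0.81 0.49
gauge 1 top [0.4809 0.4169] -6.89 0.6 0.38
gauge 1 side [0.4813 0.4158] -5.97 0.92 0.49
mould 2 top [0.61   0.1184] 5.84 1.59 0.74
mould 1 top [0.6099 0.1186] 5.24 0.53 0.27
mould 1 side [0.6102 0.1182] 6.54 1.39 0.92
pull 2 top [0.6107 0.1184] 4.9 0.91 0.45
pull 1 top [0.6102 0.1186] 5.04 0.85 0.59
pull 1 top [0.6112 0.1182] 4.82 0.18 0.12
master 2 top [ 0.5947 -0.1531] -4.59 2.49 0.82
master 1 top [ 0.595  -0.1516] -4.82 0.58 0.29
master 1 side [ 0.5945 -0.1559] -4.34 1.77 0.94
mblock 1 top [ 0.5952 -0.1527] -4.71 0.7 0.48
plate 2 top [ 0.4617 -0.3927] -11.65 2.06 0.96
plate 1 top [ 0.463  -0.3915] -11.76 1.26 0.79
plate 1 side [ 0.4602 -0.3961] -11.48 1.4 0.84
```

```bash
cat >> h.py <<'E'
from scipy.spatial.transform import Rotation as Ro
def to(pos,head=None):
    """from measured pose: turn to heading head (deg, tool x, mod 180), tool y down, then shift to pos"""
    s=arm.sense(); q=s['orientation']; R=Ro.from_quat([q[1],q[2],q[3],q[0]]); M=R.as_matrix()
    h=np.degrees(np.arctan2(M[1,0],M[0,0]))
    print("t",round(s['time'],2),"tcp",np.round(s['tool_pos'],4),"head",round(h,2),"ydown",np.round(M[:,1],4),"F",np.round(s['contact_force'],1),"w",round(s['grip_width'],4),"q6",np.round(s['q'],2))
    if head is None: head=h
    d=(head-h+90)%180-90
    for dd in (d,d-180 if d>0 else d+180):
        a=np.radians(h+dd); N=np.c_[[np.cos(a),np.sin(a),0],[0,0,-1],np.cross([np.cos(a),np.sin(a),0],[0,0,-1])]
        rv=(R.inv()*Ro.from_matrix(N)).as_rotvec(degrees=True)
        sh=N.T@(np.array(pos)-s['tool_pos'])
        print("turn",np.round(rv,2),"then shift mm",np.round(sh*1000,1), "rows turn %.1f shift %.1f"%(np.linalg.norm(rv)/7.16,np.linalg.norm(sh)/.0417))
E
python3 -c "
from h import *
to([.4811,.4165,.25],-6.4)"
```

```text
t 0.1 tcp [ 0.192  -0.5412  0.2302] head -70.47 ydown [-4.0e-04  2.1e-03 -1.0e+00] F [-0.7 -0.1  0.4] w 0.0854 q6 [-1.38  0.21  1.54 -0.    1.39 -0.15]
turn [ -0.08 -64.07  -0.1 ] then shift mm [180.5 -19.8 984. ] rows turn 8.9 shift 24.0
turn [ 1.1000e-01  1.1593e+02 -9.0000e-02] then shift mm [-180.5  -19.8 -984. ] rows turn 16.2 shift 24.0
```

Request:
play_rows(
  targets=[
    [-1, [0, 0, 0], [0, -6.4, 0]],
    [-1, [0, 0, 0], [0, -6.4, 0]],
    [-1, [0, 0, 0], [0, -6.4, 0]],
    [-1, [0, 0, 0], [0, -6.4, 0]],
    [-1, [0, 0, 0], [0, -6.4, 0]],
    [-1, [0, 0, 0], [0, -6.4, 0]],
    [-1, [0, 0, 0], [0, -6.4, 0]],
    [-1, [0, 0, 0], [0, -6.4, 0]],
    [-1, [0, 0, 0], [0, -6.4, 0]],
    [-1, [0, 0, 0], [0, -6.4, 0]],
  ],
)

```text
time: 0.93
tool_pos: [0.1921, -0.5415, 0.2306]
orientation: [0.707, -0.706, 0.038, -0.038]
contact_force: [-0.9, -0.1, 0.7]
grip_width: 0.0854
```

Request:
play_rows(
  targets=[
    [-1, [0.008, -0.001, 0.032], [0, 0, 0]],
    [-1, [0.008, -0.001, 0.032], [0, 0, 0]],
    [-1, [0.008, -0.001, 0.032], [0, 0, 0]],
    [-1, [0.008, -0.001, 0.032], [0, 0, 0]],
    [-1, [0.008, -0.001, 0.032], [0, 0, 0]],
    [-1, [0.008, -0.001, 0.032], [0, 0, 0]],
    [-1, [0.008, -0.001, 0.032], [0, 0, 0]],
    [-1, [0.008, -0.001, 0.032], [0, 0, 0]],
    [-1, [0.008, -0.001, 0.032], [0, 0, 0]],
    [-1, [0.008, -0.001, 0.032], [0, 0, 0]],
    [-1, [0.008, -0.001, 0.032], [0, 0, 0]],
    [-1, [0.008, -0.001, 0.032], [0, 0, 0]],
  ],
)

```text
time: 1.93
tool_pos: [0.3308, -0.1695, 0.243]
orientation: [0.706, -0.706, 0.04, -0.04]
contact_force: [0.6, 0.3, -0.0]
grip_width: 0.0854
```

Request:
play_rows(
  targets=[
    [-1, [0.008, -0.001, 0.032], [0, 0, 0]],
    [-1, [0.008, -0.001, 0.032], [0, 0, 0]],
    [-1, [0.008, -0.001, 0.032], [0, 0, 0]],
    [-1, [0.008, -0.001, 0.032], [0, 0, 0]],
    [-1, [0.008, -0.001, 0.032], [0, 0, 0]],
    [-1, [0.008, -0.001, 0.032], [0, 0, 0]],
    [-1, [0.008, -0.001, 0.032], [0, 0, 0]],
    [-1, [0.008, -0.001, 0.032], [0, 0, 0]],
    [-1, [0.008, -0.001, 0.032], [0, 0, 0]],
    [-1, [0.008, -0.001, 0.032], [0, 0, 0]],
  ],
)

```text
time: 2.77
tool_pos: [0.4463, 0.1395, 0.2529]
orientation: [-0.706, 0.706, -0.04, 0.04]
contact_force: [0.3, -0.5, -0.1]
grip_width: 0.0858
```

```bash
python3 -c "
from h import *
to([.4811,.4165,.20],-6.4)"
```

```text
t 2.77 tcp [0.4463 0.1395 0.2529] head -6.45 ydown [-6.e-04 -2.e-04 -1.e+00] F [ 0.3 -0.5 -0.1] w 0.0858 q6 [ 0.12 -0.04  1.77 -0.    1.42  0.23]
turn [ 0.02 -0.04 -0.03] then shift mm [  3.7  52.9 279.2] rows turn 0.0 shift 6.8
turn [5.0000e-02 1.7995e+02 3.0000e-02] then shift mm [  -3.7   52.9 -279.2] rows turn 25.1 shift 6.8
```

Request:
play_rows(
  targets=[
    [-1, [0.0, 0.004, 0.033], [0, 0, 0]],
    [-1, [0.001, 0.004, 0.033], [0, 0, 0]],
    [-1, [0.001, 0.004, 0.033], [0, 0, 0]],
    [-1, [0.001, 0.004, 0.033], [0, 0, 0]],
    [-1, [0.0, 0.004, 0.033], [0, 0, 0]],
    [-1, [0.0, 0.004, 0.033], [0, 0, 0]],
    [-1, [0, 0.004, 0.033], [0, 0, 0]],
    [-1, [0, 0.004, 0.02], [0, 0, 0]],
    [-1, [0, 0, 0], [0, 0, 0]],
    [-1, [0, 0, 0], [0, 0, 0]],
  ],
)

```text
time: 3.6
tool_pos: [0.4769, 0.3872, 0.2199]
orientation: [-0.705, 0.707, -0.04, 0.039]
contact_force: [0.6, -0.5, 0.0]
grip_width: 0.0852
```

```bash
python3 -c "
from h import *
to([.4811,.4165,.093],-6.4)
cv2.imwrite('pics/s1.png',arm.read_camera('side')[250:400,220:340].repeat(4,0).repeat(4,1))
cv2.imwrite('pics/t1.png',arm.read_camera('top')[150:300,80:230].repeat(4,0).repeat(4,1))
"
```

```text
t 3.6 tcp [0.4769 0.3872 0.2199] head -6.36 ydown [-0.0021 -0.0018 -1.    ] F [ 0.6 -0.5  0. ] w 0.0852 q6 [ 0.54  0.3   1.45 -0.    1.39  0.65]
turn [ 0.11  0.04 -0.11] then shift mm [  0.9 126.9  29.6] rows turn 0.0 shift 3.1
turn [-1.7000e-01 -1.7996e+02 -1.8000e-01] then shift mm [ -0.9 126.9 -29.6] rows turn 25.1 shift 3.1
```

View pics/s1.png

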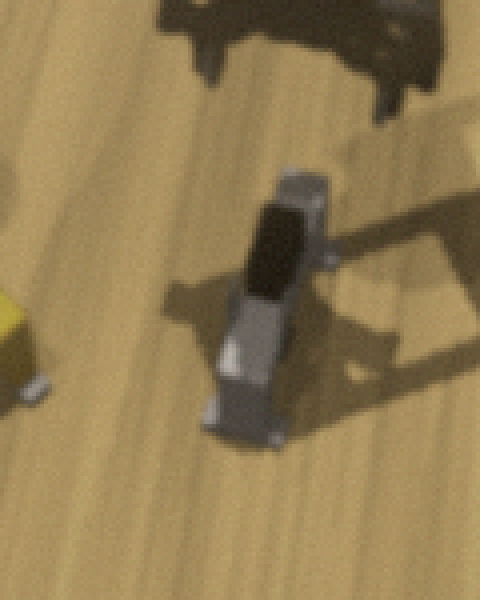

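Request:
play_rows(
  targets=[
    [-1, [0.001, 0.0, 0.01], [0, 0, 0]],
    [-1, [0, 0, 0.02], [0, 0, 0]],
    [-1, [0, 0.015, 0], [0, 0, 0]],
    [-1, [0, 0.02, 0], [0, 0, 0]],
    [-1, [0, 0.02, 0], [0, 0, 0]],
    [-1, [0, 0, 0], [0, 0, 0]],
    [-1, [0, 0, 0], [0, 0, 0]],
  ],
)

```text
time: 4.28
tool_pos: [0.4815, 0.4155, 0.1653]
orientation: [-0.705, 0.707, -0.041, 0.039]
contact_force: [0.6, 0.2, -0.2]
grip_width: 0.0857
```

```bash
python3 -c "
from h import *
to([.4811,.4165,.093],-6.4)
cv2.imwrite('pics/s2.png',arm.read_camera('side')[250:400,220:340].repeat(4,0).repeat(4,1))
"
```

```text
t 4.28 tcp [0.4815 0.4155 0.1653] head -6.53 ydown [-0.0025 -0.0015 -1.    ] F [ 0.6  0.2 -0.2] w 0.0857 q6 [0.58 0.39 1.44 0.   1.31 0.69]
turn [ 0.1  -0.13 -0.13] then shift mm [-0.5 72.3  0.9] rows turn 0.0 shift 1.7
turn [2.1000e-01 1.7987e+02 1.6000e-01] then shift mm [ 0.5 72.3 -0.9] rows turn 25.1 shift 1.7
```

View pics/s2.png

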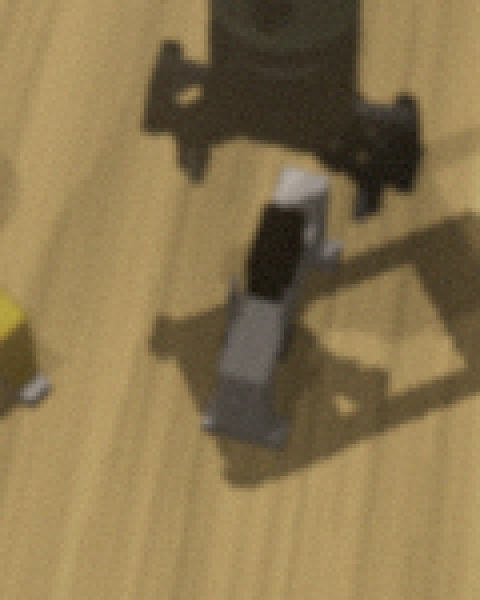

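Image shows the fingers straddling the black head's line; descend the 72 mm and grip.

Request:
play_rows(
  targets=[
    [-1, [0, 0.02, 0.001], [0, 0, 0]],
    [-1, [0, 0.02, 0], [0, 0, 0]],
    [-1, [0, 0.02, 0], [0, 0, 0]],
    [-1, [0, 0.011, 0], [0, 0, 0]],
    [-1, [0, 0, 0], [0, 0, 0]],
    [-1, [0, 0, 0], [0, 0, 0]],
  ],
)

```text
time: 4.83
tool_pos: [0.4827, 0.4177, 0.0962]
orientation: [0.706, -0.706, 0.04, -0.04]
contact_force: [0.2, -0.1, -0.5]
grip_width: 0.0855
```

```bash
python3 -c "
from h import *
to([.4811,.4165,.093],-6.4)
cv2.imwrite('pics/s3.png',arm.read_camera('side')[250:400,220:340].repeat(4,0).repeat(4,1))
"
```

```text
t 4.83 tcp [0.4827 0.4177 0.0962] head -6.49 ydown [ 7.e-04  5.e-04 -1.e+00] F [ 0.2 -0.1 -0.5] w 0.0855 q6 [0.58 0.47 1.49 0.   1.18 0.69]
turn [-0.03 -0.09  0.04] then shift mm [-1.5  3.2 -1.4] rows turn 0.0 shift 0.1
turn [-6.0000e-02  1.7991e+02 -5.0000e-02] then shift mm [1.5 3.2 1.4] rows turn 25.1 shift 0.1
```

View pics/s3.png

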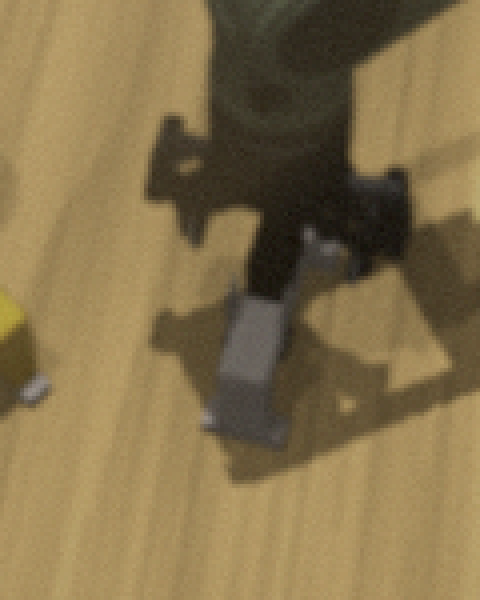

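Request:
play_rows(
  targets=[
    [-1, [-0.001, 0.002, -0.001], [0, 0, 0]],
    [-1, [0, 0, 0], [0, 0, 0]],
    [0.0, [0, 0, 0], [0, 0, 0]],
    [0.3, [0, 0, 0], [0, 0, 0]],
    [0.5, [0, 0, 0], [0, 0, 0]],
    [1, [0, 0, 0], [0, 0, 0]],
    [1, [0, 0, 0], [0, 0, 0]],
    [1, [0, 0, 0], [0, 0, 0]],
    [1, [0, 0, 0], [0, 0, 0]],
  ],
)

```text
time: 5.63
tool_pos: [0.4814, 0.4167, 0.0935]
orientation: [0.706, -0.706, 0.04, -0.04]
contact_force: [0.8, 0.1, 0.2]
grip_width: 0.0251
```

```bash
python3 -c "
from h import *
to([.4811,.4165,.25],-4.7)
"
```

```text
t 5.63 tcp [0.4814 0.4167 0.0935] head -6.47 ydown [ 7.e-04  2.e-04 -1.e+00] F [0.8 0.1 0.2] w 0.0251 q6 [ 0.58  0.47  1.5  -0.    1.18  0.69]
turn [-0.02 -1.77  0.04] then shift mm [  -0.3 -156.5   -0.2] rows turn 0.2 shift 3.8
turn [-6.0000e-02  1.7823e+02 -3.0000e-02] then shift mm [   0.3 -156.5    0.2] rows turn 24.9 shift 3.8
```

Request:
play_rows(
  targets=[
    [1, [0, -0.01, 0], [0, 0, 0]],
    [1, [0, -0.02, 0], [0, 0, 0]],
    [1, [0, -0.025, 0], [0, 0, 0]],
    [1, [0, -0.025, 0], [0, 0, 0]],
    [1, [0, -0.02, 0], [0, 0, 0]],
    [1, [0, -0.01, 0], [0, 0, 0]],
    [1, [0, 0, 0], [0, 0, 0]],
  ],
)

```text
time: 6.22
tool_pos: [0.4821, 0.4174, 0.206]
orientation: [0.707, -0.705, 0.039, -0.041]
contact_force: [0.5, 1.2, -5.5]
grip_width: 0.0252
```

```bash
python3 -c "
from h import *
to([.595,-.152,.20],-4.75)
cv2.imwrite('pics/s4.png',arm.read_camera('side')[200:400,200:400].repeat(3,0).repeat(3,1))
"
```

```text
t 6.22 tcp [0.4821 0.4174 0.206 ] head -6.47 ydown [ 0.0036  0.0025 -1.    ] F [ 0.5  1.2 -5.5] w 0.0252 q6 [0.58 0.35 1.41 0.   1.37 0.69]
turn [-0.16 -1.72  0.19] then shift mm [ 159.7    6.  -558.1] rows turn 0.2 shift 13.9
turn [ -0.3  178.28  -0.25] then shift mm [-159.7    6.   558.1] rows turn 24.9 shift 13.9
```

View pics/s4.png

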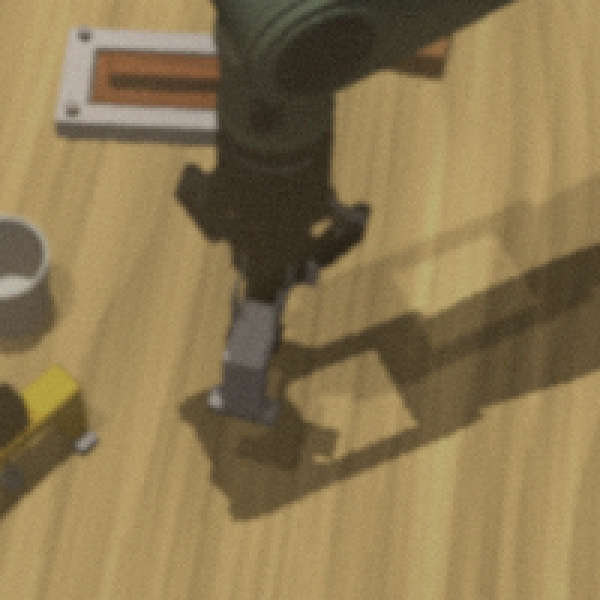

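Gauge hangs level from the gripper (side full-image about (283,330)). Carry to the master.

Request:
play_rows(
  targets=[
    [1, [0, 0, -0.005], [0, -1.7, 0]],
    [1, [0.004, 0, -0.015], [0, 0, 0]],
    [1, [0.008, 0, -0.025], [0, 0, 0]],
    [1, [0.009, 0, -0.03], [0, 0, 0]],
    [1, [0.009, 0, -0.032], [0, 0, 0]],
    [1, [0.009, 0, -0.032], [0, 0, 0]],
    [1, [0.009, 0, -0.032], [0, 0, 0]],
    [1, [0.009, 0, -0.032], [0, 0, 0]],
    [1, [0.009, 0, -0.032], [0, 0, 0]],
    [1, [0.009, 0, -0.032], [0, 0, 0]],
    [1, [0.009, 0, -0.032], [0, 0, 0]],
    [1, [0.009, 0, -0.032], [0, 0, 0]],
  ],
)

```text
time: 7.27
tool_pos: [0.5442, 0.0764, 0.2011]
orientation: [-0.706, 0.707, -0.031, 0.028]
contact_force: [0.6, -0.6, -5.2]
grip_width: 0.0254
```

Request:
play_rows(
  targets=[
    [1, [0.009, 0, -0.032], [0, 0, 0]],
    [1, [0.009, 0, -0.032], [0, 0, 0]],
    [1, [0.009, 0, -0.032], [0, 0, 0]],
    [1, [0.009, 0, -0.032], [0, 0, 0]],
    [1, [0.009, 0, -0.032], [0, 0, 0]],
    [1, [0.009, 0, -0.032], [0, 0, 0]],
    [1, [0.009, 0, -0.025], [0, 0, 0]],
    [1, [0.002, 0, -0.01], [0, 0, 0]],
    [1, [0, 0, 0], [0, 0, 0]],
    [1, [0, 0, 0], [0, 0, 0]],
    [1, [0, 0, 0], [0, 0, 0]],
  ],
)

```text
time: 8.18
tool_pos: [0.5906, -0.1515, 0.2019]
orientation: [0.707, -0.706, 0.03, -0.028]
contact_force: [-0.6, -0.7, -5.4]
grip_width: 0.0251
```

```bash
python3 -c "
from h import *
to([.595,-.152,.1275],-4.75)
"
```

```text
t 8.18 tcp [ 0.5906 -0.1515  0.2019] head -4.77 ydown [-0.003  0.002 -1.   ] F [-0.6 -0.7 -5.4] w 0.0251 q6 [-0.39  0.31  1.48  0.    1.36 -0.31]
turn [-0.1  -0.02 -0.18] then shift mm [ 4.4 74.4 -0.2] rows turn 0.0 shift 1.8
turn [ 2.8000e-01  1.7998e+02 -1.5000e-01] then shift mm [-4.4 74.4  0.2] rows turn 25.1 shift 1.8
```

Request:
play_rows(
  targets=[
    [1, [0.004, 0.01, 0], [0, 0, -0.2]],
    [1, [0, 0.02, 0], [0, 0, 0]],
    [1, [0, 0.02, 0], [0, 0, 0]],
    [1, [0, 0.01, 0], [0, 0, 0]],
    [1, [0, 0, 0], [0, 0, 0]],
    [1, [0, 0, 0], [0, 0, 0]],
    [1, [0, 0, 0], [0, 0, 0]],
  ],
)

```text
time: 8.77
tool_pos: [0.5971, -0.1528, 0.1444]
orientation: [-0.706, 0.707, -0.027, 0.031]
contact_force: [0.8, 0.4, -5.9]
grip_width: 0.0253
```

```bash
python3 -c "
from h import *
to([.595,-.152,.1075],-4.75)
cv2.imwrite('pics/s5.png',arm.read_camera('side')[90:240,210:360].repeat(4,0).repeat(4,1))
cv2.imwrite('pics/t5.png',arm.read_camera('top')[130:280,260:410].repeat(4,0).repeat(4,1))
"
```

```text
t 8.77 tcp [ 0.5971 -0.1528  0.1444] head -4.73 ydown [ 0.0055 -0.0011 -1.    ] F [ 0.8  0.4 -5.9] w 0.0253 q6 [-0.39  0.37  1.52  0.    1.24 -0.31]
turn [0.04 0.02 0.32] then shift mm [-2.1 36.9  0.6] rows turn 0.0 shift 0.9
turn [ 5.0000e-01 -1.7998e+02 -6.0000e-02] then shift mm [ 2.1 36.9 -0.6] rows turn 25.1 shift 0.9
```

View pics/s5.png

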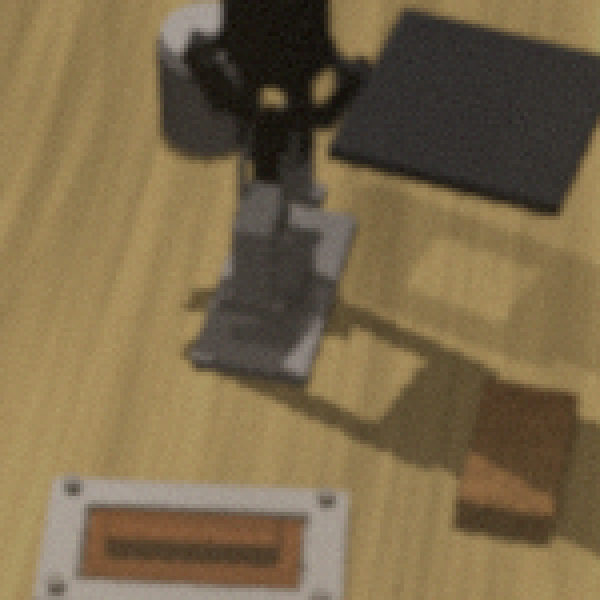

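View pics/t5.png

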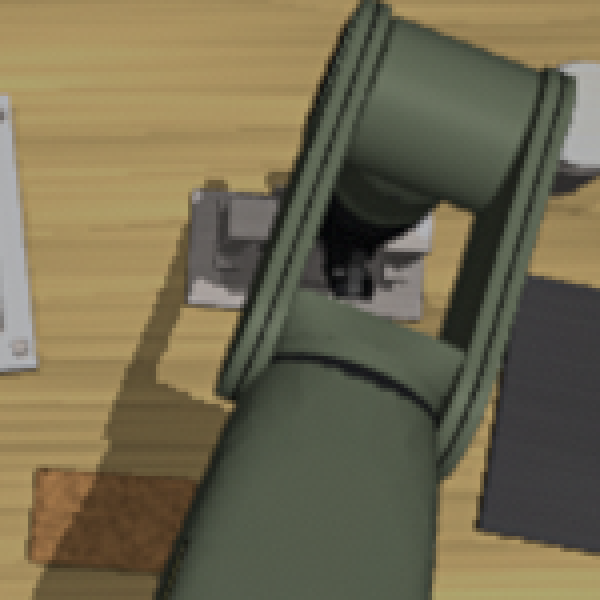

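Request:
play_rows(
  targets=[
    [1, [-0.002, 0.012, 0], [0, 0, 0.3]],
    [1, [0, 0.012, 0], [0, 0, 0]],
    [1, [0, 0.008, 0], [0, 0, 0]],
    [1, [0, 0.002, 0], [0, 0, 0]],
    [1, [0, 0, 0], [0, 0, 0]],
    [1, [0, 0, 0], [0, 0, 0]],
  ],
)

```text
time: 9.37
tool_pos: [0.5934, -0.1526, 0.1087]
orientation: [0.707, -0.706, 0.031, -0.028]
contact_force: [-0.8, 0.7, -4.7]
grip_width: 0.0253
```

```bash
python3 -c "
from h import *
to([.595,-.152,.1075],-4.75)
"
```

```text
t 9.37 tcp [ 0.5934 -0.1526  0.1087] head -4.77 ydown [-3.7e-03  9.0e-04 -1.0e+00] F [-0.8  0.7 -4.7] w 0.0253 q6 [-0.39  0.41  1.55 -0.    1.19 -0.31]
turn [-0.03 -0.02 -0.21] then shift mm [1.5 1.2 0.7] rows turn 0.0 shift 0.0
turn [ 3.4000e-01  1.7997e+02 -5.0000e-02] then shift mm [-1.5  1.2 -0.7] rows turn 25.1 shift 0.0
```

Request:
play_rows(
  targets=[
    [1, [0, 0.001, 0], [0, 0, 0]],
    [1, [0, 0, 0], [0, 0, 0]],
  ],
)

```text
time: 9.53
tool_pos: [0.594, -0.1527, 0.1082]
orientation: [0.707, -0.706, 0.03, -0.029]
contact_force: [-0.4, 0.6, -3.7]
grip_width: 0.0254
```

Request:
play_rows(
  targets=[
    [1, [0, 0.001, 0], [0, 0, 0]],
    [1, [0, 0, 0], [0, 0, 0]],
  ],
)

```text
time: 9.7
tool_pos: [0.5942, -0.1529, 0.1075]
orientation: [-0.706, 0.707, -0.03, 0.029]
contact_force: [-0.8, -0.4, -3.4]
grip_width: 0.0253
```

Request:
play_rows(
  targets=[
    [1, [0, 0.001, 0], [0, 0, 0]],
    [1, [0, 0, 0], [0, 0, 0]],
  ],
)

```text
time: 9.87
tool_pos: [0.5945, -0.1529, 0.1074]
orientation: [-0.706, 0.707, -0.03, 0.029]
contact_force: [-2.2, -0.2, 2.7]
grip_width: 0.0252
```

Request:
play_rows(
  targets=[
    [1, [0, 0.001, 0], [0, 0, 0]],
    [1, [0, 0, 0], [0, 0, 0]],
  ],
)

```text
time: 10.03
tool_pos: [0.5946, -0.1529, 0.1074]
orientation: [-0.706, 0.707, -0.03, 0.029]
contact_force: [-4.6, 2.0, 6.5]
grip_width: 0.0252
```

Request:
play_rows(
  targets=[
    [1, [0, -0.001, 0], [0, 0, 0]],
    [0, [0, 0, 0], [0, 0, 0]],
    [-0.2, [0, 0, 0], [0, 0, 0]],
    [-0.2, [0, 0, 0], [0, 0, 0]],
    [-0.2, [0, 0, 0], [0, 0, 0]],
    [-0.2, [0, 0, 0], [0, 0, 0]],
    [-0.2, [0, 0, 0], [0, 0, 0]],
    [-0.2, [0, 0, 0], [0, 0, 0]],
    [-0.2, [0, 0, 0], [0, 0, 0]],
    [-0.2, [0, 0, 0], [0, 0, 0]],
    [-0.2, [0, 0, 0], [0, 0, 0]],
    [-0.2, [0, 0, 0], [0, 0, 0]],
  ],
)

```text
time: 11.03
tool_pos: [0.5941, -0.1528, 0.1063]
orientation: [0.707, -0.706, 0.03, -0.029]
contact_force: [0.2, -0.7, 0.1]
grip_width: 0.0512
```

```bash
python3 -c "
from h import *
to([.595,-.152,.1075],-4.75)
cv2.imwrite('pics/s6.png',cv2.resize(arm.read_camera('side')[100:200,220:320],None,fx=6,fy=6,interpolation=2))
cv2.imwrite('pics/t6.png',arm.read_camera('top')[130:280,260:410].repeat(4,0).repeat(4,1))
"
```

```text
t 11.03 tcp [ 0.5941 -0.1528  0.1063] head -4.77 ydown [-1.7e-03  1.0e-04 -1.0e+00] F [ 0.2 -0.7  0.1] w 0.0512 q6 [-0.39  0.41  1.55 -0.    1.18 -0.31]
turn [ 0.   -0.02 -0.1 ] then shift mm [ 0.8 -1.2  0.8] rows turn 0.0 shift 0.0
turn [1.6000e-01 1.7998e+02 0.0000e+00] then shift mm [-0.8 -1.2 -0.8] rows turn 25.1 shift 0.0
```

View pics/s6.png

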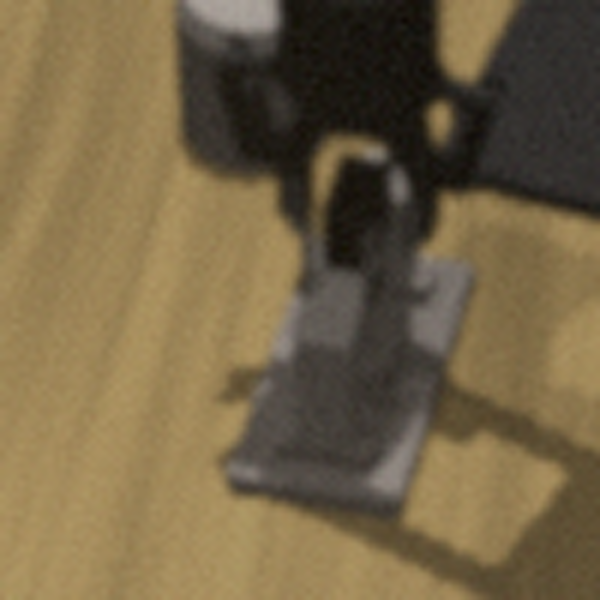

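View pics/t6.png

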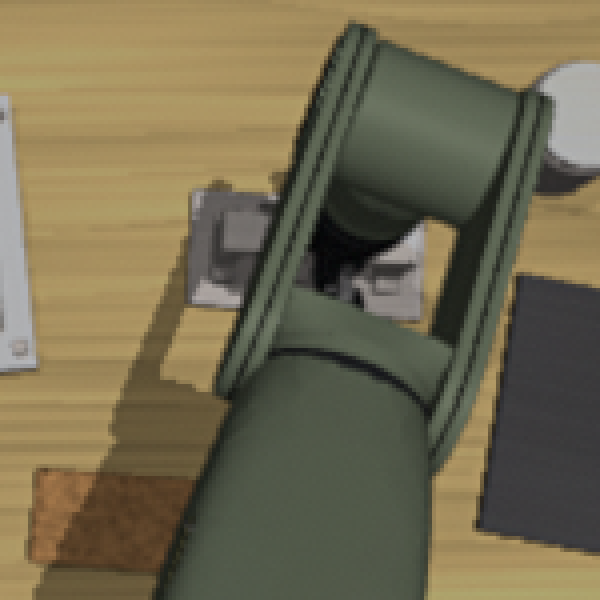

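Request:
play_rows(
  targets=[
    [-0.2, [0, -0.001, 0], [0, 0, 0]],
    [-0.5, [0, -0.01, 0], [0, 0, 0]],
    [-0.7, [0, -0.02, 0], [0, 0, 0]],
    [-1, [0, -0.025, 0], [0, 0, 0]],
    [-1, [0, -0.025, 0], [0, 0, 0]],
    [-1, [0, -0.025, 0], [0, 0, 0]],
    [-1, [0, -0.02, 0], [0, 0, 0]],
    [-1, [0, -0.01, 0], [0, 0, 0]],
    [-1, [0, 0, 0], [0, 7, 0]],
    [-1, [0, 0, 0], [0, 7, 0]],
    [-1, [0, 0, 0], [0, 7, 0]],
    [-1, [0, 0, 0], [0, 7, 0]],
  ],
)

```text
time: 12.13
tool_pos: [0.594, -0.1527, 0.2422]
orientation: [-0.678, 0.678, -0.202, 0.201]
contact_force: [-0.4, 0.3, -0.4]
grip_width: 0.0853
```

Request:
play_rows(
  targets=[
    [-1, [0, 0, 0], [0, 7, 0]],
    [-1, [0, 0, 0], [0, 7, 0]],
    [-1, [0, 0, 0], [0, 7, 0]],
    [-1, [0, 0, 0], [0, 7, 0]],
    [-1, [0, 0, 0], [0, 7, 0]],
    [-1, [0, 0, 0], [0, 7, 0]],
    [-1, [0, 0, 0], [0, 7, 0]],
    [-1, [0, 0, 0], [0, 3.2, 0]],
    [-1, [0, 0, 0], [0, 0, 0]],
  ],
)

```text
time: 12.88
tool_pos: [0.594, -0.1527, 0.242]
orientation: [-0.521, 0.522, -0.479, 0.477]
contact_force: [0.9, -0.5, 0.1]
grip_width: 0.0854
```

```bash
python3 -c "
from h import *
to([.6105,.1184,.15],-85)
"
```

```text
t 12.88 tcp [ 0.594  -0.1527  0.242 ] head -85.02 ydown [-2.6e-03  5.0e-04 -1.0e+00] F [ 0.9 -0.5  0.1] w 0.0854 q6 [-0.39  0.28  1.43 -0.    1.44  1.09]
turn [ 0.15 -0.02 -0.04] then shift mm [-268.6   92.    40. ] rows turn 0.0 shift 6.9
turn [7.0000e-02 1.7998e+02 2.3000e-01] then shift mm [268.6  92.  -40. ] rows turn 25.1 shift 6.9
```

Request:
play_rows(
  targets=[
    [-1, [-0.015, 0, 0.002], [0, 0, 0]],
    [-1, [-0.03, 0, 0.004], [0, 0, 0]],
    [-1, [-0.034, 0, 0.005], [0, 0, 0]],
    [-1, [-0.034, 0.01, 0.005], [0, 0, 0]],
    [-1, [-0.034, 0.015, 0.005], [0, 0, 0]],
    [-1, [-0.034, 0.015, 0.005], [0, 0, 0]],
    [-1, [-0.034, 0.015, 0.005], [0, 0, 0]],
    [-1, [-0.034, 0.015, 0.005], [0, 0, 0]],
    [-1, [-0.02, 0.014, 0.004], [0, 0, 0]],
    [-1, [0, 0.007, 0], [0, 0, 0]],
    [-1, [0, 0, 0], [0, 0, 0]],
    [-1, [0, 0, 0], [0, 0, 0]],
  ],
)

```text
time: 13.88
tool_pos: [0.6099, 0.1187, 0.1509]
orientation: [-0.521, 0.523, -0.478, 0.477]
contact_force: [-0.2, -0.3, -0.2]
grip_width: 0.0853
```

```bash
python3 -c "
from h import *
to([.6105,.1184,.026],-85)
cv2.imwrite('pics/s7.png',cv2.resize(arm.read_camera('side')[100:250,200:350],None,fx=4,fy=4,interpolation=2))
"
```

```text
t 13.88 tcp [0.6099 0.1187 0.1509] head -84.9 ydown [-3.e-03 -4.e-04 -1.e+00] F [-0.2 -0.3 -0.2] w 0.0853 q6 [ 0.05  0.38  1.5  -0.    1.27  1.54]
turn [0.17 0.1  0.01] then shift mm [  0.4 124.9   0.5] rows turn 0.0 shift 3.0
turn [ 1.000e-02 -1.799e+02 -2.700e-01] then shift mm [ -0.4 124.9  -0.5] rows turn 25.1 shift 3.0
```

View pics/s7.png

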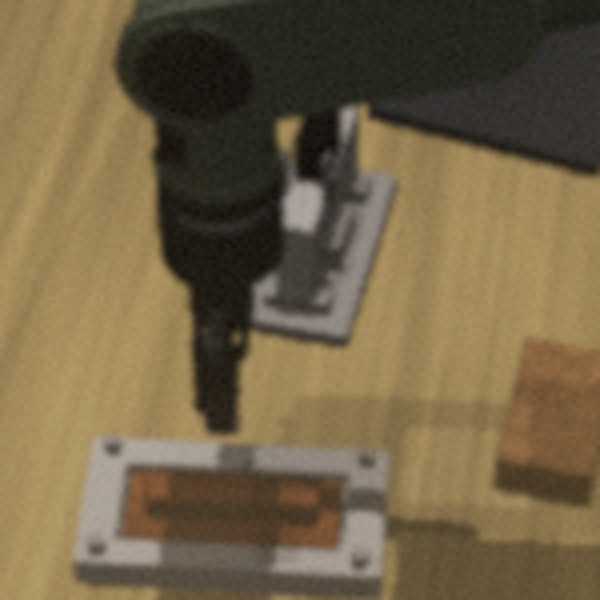

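Request:
play_rows(
  targets=[
    [-1, [0, 0.015, 0], [0, 0, 0]],
    [-1, [0, 0.025, 0], [0, 0, 0]],
    [-1, [0, 0.025, 0], [0, 0, 0]],
    [-1, [0, 0.025, 0], [0, 0, 0]],
    [-1, [0, 0.018, 0], [0, 0, 0]],
    [-1, [0, 0.008, 0], [0, 0, 0]],
    [-1, [0, 0, 0], [0, 0, 0]],
    [-1, [0, 0, 0], [0, 0, 0]],
  ],
)

```text
time: 14.6
tool_pos: [0.6113, 0.1179, 0.0364]
orientation: [-0.521, 0.521, -0.478, 0.478]
contact_force: [-0.2, 0.4, 0.2]
grip_width: 0.0857
```

```bash
python3 -c "
from h import *
to([.6105,.1184,.026],-85)
cv2.imwrite('pics/s8.png',cv2.resize(arm.read_camera('side')[180:260,200:310],None,fx=6,fy=6,interpolation=2))
"
```

```text
t 14.6 tcp [0.6113 0.1179 0.0364] head -85.04 ydown [-2.e-04  2.e-04 -1.e+00] F [-0.2  0.4  0.2] w 0.0857 q6 [0.05 0.52 1.56 0.   1.06 1.54]
turn [ 0.01 -0.04 -0.01] then shift mm [-0.6 10.4 -0.7] rows turn 0.0 shift 0.2
turn [2.0000e-02 1.7996e+02 2.0000e-02] then shift mm [ 0.6 10.4  0.7] rows turn 25.1 shift 0.2
```

View pics/s8.png

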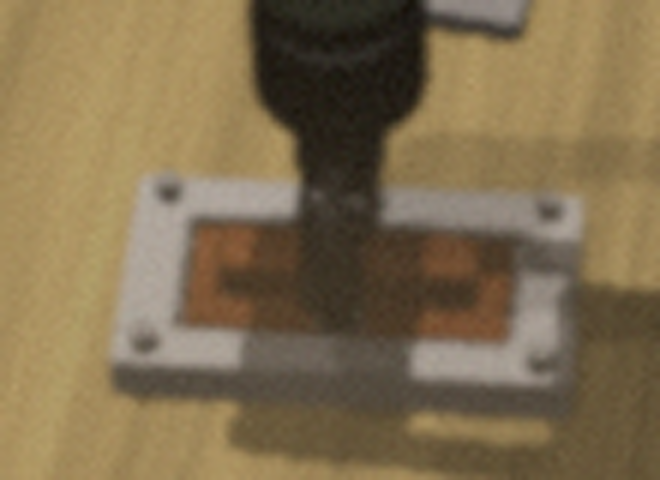

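Request:
play_rows(
  targets=[
    [-1, [0, 0.005, 0], [0, 0, 0]],
    [-1, [0, 0.004, 0], [0, 0, 0]],
    [-0.3, [0, 0, 0], [0, 0, 0]],
    [0, [0, 0, 0], [0, 0, 0]],
    [0.3, [0, 0, 0], [0, 0, 0]],
    [0.5, [0, 0, 0], [0, 0, 0]],
    [1, [0, 0, 0], [0, 0, 0]],
    [1, [0, 0, 0], [0, 0, 0]],
    [1, [0, 0, 0], [0, 0, 0]],
    [1, [0, 0, 0], [0, 0, 0]],
  ],
)

```text
time: 15.48
tool_pos: [0.6108, 0.1187, 0.0268]
orientation: [-0.521, 0.522, -0.478, 0.477]
contact_force: [-0.5, -0.5, 1.9]
grip_width: 0.0249
```

```bash
python3 -c "
from h import *
to([.6105,.1184,.2],-85)
"
```

```text
t 15.48 tcp [0.6108 0.1187 0.0268] head -84.97 ydown [-6.e-04  2.e-04 -1.e+00] F [-0.5 -0.5  1.9] w 0.0249 q6 [0.05 0.53 1.56 0.   1.05 1.54]
turn [ 0.03  0.03 -0.01] then shift mm [   0.3 -173.2   -0.3] rows turn 0.0 shift 4.2
turn [-2.0000e-02 -1.7997e+02 -5.0000e-02] then shift mm [  -0.3 -173.2    0.3] rows turn 25.1 shift 4.2
```

Request:
play_rows(
  targets=[
    [1, [0, -0.004, 0], [0, 0, 0]],
    [1, [0, -0.008, 0], [0, 0, 0]],
    [1, [0, -0.01, 0], [0, 0, 0]],
    [1, [0, -0.015, 0], [0, 0, 0]],
    [1, [0, -0.025, 0], [0, 0, 0]],
    [1, [0, -0.035, 0], [0, 0, 0]],
    [1, [0, -0.035, 0], [0, 0, 0]],
    [1, [0, -0.035, 0], [0, 0, 0]],
    [1, [0, -0.025, 0], [0, 0, 0]],
    [1, [0, -0.015, 0], [0, 0, 0]],
    [1, [0, 0, 0], [0, 0, 0]],
    [1, [0, 0, 0], [0, 0, 0]],
  ],
)

```text
time: 16.48
tool_pos: [0.611, 0.1187, 0.2348]
orientation: [0.522, -0.521, 0.477, -0.478]
contact_force: [-0.8, 0.0, -2.5]
grip_width: 0.0247
```

```bash
python3 -c "
from h import *
to([.462,-.3925,.23],-101.7)
cv2.imwrite('pics/s9.png',cv2.resize(arm.read_camera('side')[100:260,180:340],None,fx=4,fy=4,interpolation=2))
"
```

```text
t 16.48 tcp [0.611  0.1187 0.2348] head -84.97 ydown [ 1.e-03  3.e-04 -1.e+00] F [-0.8  0.  -2.5] w 0.0247 q6 [0.05 0.3  1.41 0.   1.42 1.54]
turn [-0.05 16.73 -0.02] then shift mm [530.8   4.8 -42.2] rows turn 2.3 shift 12.8
turn [-3.0000e-02 -1.6327e+02  8.0000e-02] then shift mm [-530.8    4.8   42.2] rows turn 22.8 shift 12.8
```

View pics/s9.png

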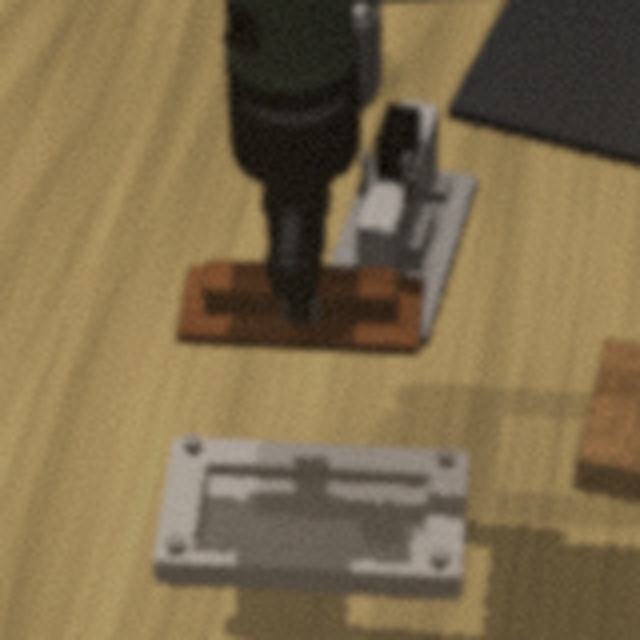

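Request:
play_rows(
  targets=[
    [1, [0, 0, 0], [0, 4, 0]],
    [1, [0, 0, 0], [0, 5, 0]],
    [1, [0, 0, 0], [0, 5, 0]],
    [1, [0.01, 0, -0.001], [0, 2.7, 0]],
    [1, [0.025, 0, -0.002], [0, 0, 0]],
    [1, [0.035, 0, -0.003], [0, 0, 0]],
    [1, [0.035, 0, -0.003], [0, 0, 0]],
    [1, [0.035, 0, -0.003], [0, 0, 0]],
    [1, [0.035, 0, -0.003], [0, 0, 0]],
    [1, [0.035, 0, -0.003], [0, 0, 0]],
    [1, [0.035, 0, -0.003], [0, 0, 0]],
    [1, [0.035, 0, -0.003], [0, 0, 0]],
  ],
)

```text
time: 17.53
tool_pos: [0.5285, -0.1515, 0.2305]
orientation: [0.445, -0.448, 0.55, -0.546]
contact_force: [1.3, -0.6, -1.8]
grip_width: 0.025
```

Request:
play_rows(
  targets=[
    [1, [0.035, 0, -0.003], [0, 0, 0]],
    [1, [0.035, 0, -0.003], [0, 0, 0]],
    [1, [0.035, 0, -0.003], [0, 0, 0]],
    [1, [0.035, 0, -0.003], [0, 0, 0]],
    [1, [0.035, 0, -0.002], [0, 0, 0]],
    [1, [0.035, 0, -0.002], [0, 0, 0]],
    [1, [0.03, 0, -0.002], [0, 0, 0]],
    [1, [0.01, 0, -0.001], [0, 0, 0]],
    [1, [0, 0, 0], [0, 0, 0]],
    [1, [0, 0, 0], [0, 0, 0]],
  ],
)

```text
time: 18.37
tool_pos: [0.4609, -0.3906, 0.2312]
orientation: [0.446, -0.446, 0.551, -0.546]
contact_force: [0.3, 0.4, -2.6]
grip_width: 0.0245
```

```bash
python3 -c "
from h import *
to([.462,-.3925,.08],-101.7)
cv2.imwrite('pics/s10.png',cv2.resize(arm.read_camera('side')[70:190,220:380],None,fx=5,fy=5,interpolation=2))
cv2.imwrite('pics/t10.png',cv2.resize(arm.read_camera('top')[120:300,340:500],None,fx=3.3,fy=3.3,interpolation=2))
"
```

```text
t 18.37 tcp [ 0.4609 -0.3906  0.2312] head -101.74 ydown [-0.0041  0.0044 -1.    ] F [ 0.3  0.4 -2.6] w 0.0245 q6 [-0.85  0.27  1.46 -0.    1.41  0.93]
turn [ 0.28 -0.04 -0.2 ] then shift mm [  1.6 151.2   1.5] rows turn 0.0 shift 3.6
turn [  0.31 179.96   0.45] then shift mm [ -1.6 151.2  -1.5] rows turn 25.1 shift 3.6
```

View pics/s10.png

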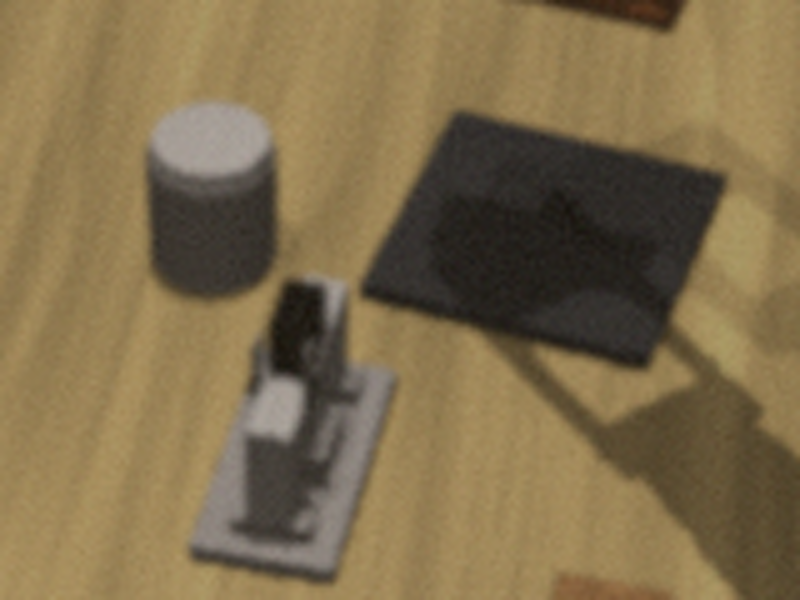

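View pics/t10.png

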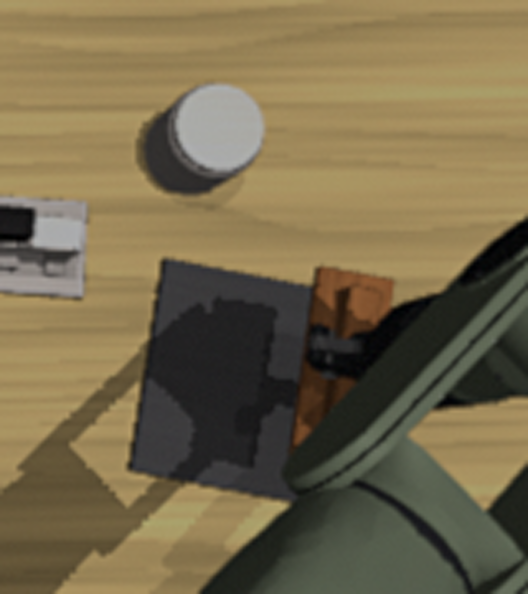

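Request:
play_rows(
  targets=[
    [1, [0.0015, 0.015, 0.0015], [0, 0, 0]],
    [1, [0, 0.025, 0], [0, 0, 0]],
    [1, [0, 0.03, 0], [0, 0, 0]],
    [1, [0, 0.03, 0], [0, 0, 0]],
    [1, [0, 0.03, 0], [0, 0, 0]],
    [1, [0, 0.02, 0], [0, 0, 0]],
    [1, [0, 0.01, 0], [0, 0, 0]],
    [1, [0, 0, 0], [0, 0, 0]],
    [1, [0, 0, 0], [0, 0, 0]],
    [1, [0, 0, 0], [0, 0, 0]],
  ],
)

```text
time: 19.3
tool_pos: [0.4641, -0.3943, 0.0756]
orientation: [-0.446, 0.447, -0.547, 0.549]
contact_force: [-0.3, 0.5, -2.2]
grip_width: 0.0247
```

```bash
python3 -c "
from h import *
to([.462,-.3925,.029],-101.7)
cv2.imwrite('pics/s11.png',cv2.resize(arm.read_camera('side')[70:190,220:380],None,fx=5,fy=5,interpolation=2))
"
```

```text
t 19.3 tcp [ 0.4641 -0.3943  0.0756] head -101.62 ydown [ 9.0e-04 -2.7e-03 -1.0e+00] F [-0.3  0.5 -2.2] w 0.0247 q6 [-0.85  0.44  1.58 -0.    1.12  0.93]
turn [-0.08  0.08  0.14] then shift mm [-1.3 46.6 -2.4] rows turn 0.0 shift 1.1
turn [ 2.2000e-01 -1.7992e+02  1.2000e-01] then shift mm [ 1.3 46.6  2.4] rows turn 25.1 shift 1.1
```

View pics/s11.png

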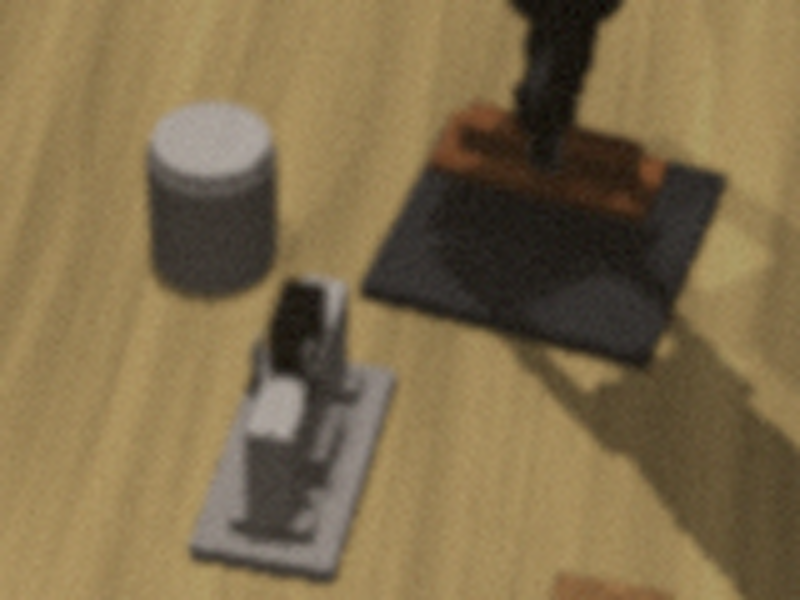

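Request:
play_rows(
  targets=[
    [1, [-0.001, 0.01, -0.0015], [0, 0, 0]],
    [1, [0, 0.015, 0], [0, 0, 0]],
    [1, [0, 0.01, 0], [0, 0, 0]],
    [1, [0, 0.006, 0], [0, 0, 0]],
    [1, [0, 0.002, 0], [0, 0, 0]],
    [1, [0, 0, 0], [0, 0, 0]],
    [1, [0, 0, 0], [0, 0, 0]],
  ],
)

```text
time: 19.93
tool_pos: [0.4615, -0.3926, 0.0308]
orientation: [0.446, -0.447, 0.548, -0.548]
contact_force: [-0.8, 0.6, -2.2]
grip_width: 0.0248
```

Request:
play_rows(
  targets=[
    [1, [0, 0.001, 0], [0, 0, 0]],
    [1, [0, 0, 0], [0, 0, 0]],
  ],
)

```text
time: 20.1
tool_pos: [0.4617, -0.3927, 0.0301]
orientation: [-0.446, 0.447, -0.548, 0.548]
contact_force: [-0.0, 1.0, -2.8]
grip_width: 0.0246
```

Request:
play_rows(
  targets=[
    [1, [0, 0.001, 0], [0, 0, 0]],
    [1, [0, 0, 0], [0, 0, 0]],
  ],
)

```text
time: 20.27
tool_pos: [0.4615, -0.3925, 0.0287]
orientation: [0.446, -0.447, 0.548, -0.548]
contact_force: [0.1, 0.4, -1.5]
grip_width: 0.0249
```

Request:
play_rows(
  targets=[
    [1, [0, 0.001, 0], [0, 0, 0]],
    [1, [0, 0, 0], [0, 0, 0]],
  ],
)

```text
time: 20.43
tool_pos: [0.4615, -0.3925, 0.0287]
orientation: [0.446, -0.447, 0.549, -0.548]
contact_force: [-1.9, 1.8, 4.6]
grip_width: 0.025
```

Request:
play_rows(
  targets=[
    [1, [0, -0.0005, 0], [0, 0, 0]],
    [0.3, [0, 0, 0], [0, 0, 0]],
    [0, [0, 0, 0], [0, 0, 0]],
    [-0.3, [0, 0, 0], [0, 0, 0]],
    [-0.5, [0, -0.003, 0], [0, 0, 0]],
    [-1, [0, -0.01, 0], [0, 0, 0]],
    [-1, [0, -0.03, 0], [0, 0, 0]],
    [-1, [0, -0.035, 0], [0, 0, 0]],
    [-1, [0, -0.035, 0], [0, 0, 0]],
    [-1, [0, -0.04, 0], [0, 0, 0]],
    [-1, [0, -0.04, 0], [0, 0, 0]],
    [-1, [0, -0.02, 0], [0, 0, 0]],
  ],
)

```text
time: 21.43
tool_pos: [0.4635, -0.3942, 0.2486]
orientation: [-0.446, 0.447, -0.545, 0.551]
contact_force: [0.8, -1.1, -0.2]
grip_width: 0.0852
```

```bash
python3 -c "
from h import *
to([.5945,-.1528,.2],-4.75)
"
```

```text
t 21.43 tcp [ 0.4635 -0.3942  0.2486] head -101.67 ydown [ 0.0052 -0.0077 -1.    ] F [ 0.8 -1.1 -0.2] w 0.0852 q6 [-0.85  0.26  1.44 -0.    1.43  0.93]
turn [-5.800e-01  8.308e+01  2.000e-02] then shift mm [-110.6   48.6 -251.4] rows turn 11.6 shift 6.7
turn [ 3.000e-02 -9.692e+01  6.000e-01] then shift mm [110.6  48.6 251.4] rows turn 13.5 shift 6.7
```

Request:
play_rows(
  targets=[
    [-1, [0, 0, 0], [0, -6.9, 0]],
    [-1, [0, 0, 0], [0, -6.9, 0]],
    [-1, [0, 0, 0], [0, -6.9, 0]],
    [-1, [0, 0, 0], [0, -6.9, 0]],
    [-1, [0, 0, 0], [0, -6.9, 0]],
    [-1, [0, 0, 0], [0, -6.9, 0]],
    [-1, [0, 0, 0], [0, -6.9, 0]],
    [-1, [0, 0, 0], [0, -6.9, 0]],
    [-1, [0, 0, 0], [0, -6.9, 0]],
    [-1, [0, 0, 0], [0, -6.9, 0]],
    [-1, [0, 0, 0], [0, -6.9, 0]],
    [-1, [0, 0, 0], [0, -6.9, 0]],
  ],
)

```text
time: 22.43
tool_pos: [0.4617, -0.3924, 0.242]
orientation: [-0.698, 0.698, -0.114, 0.114]
contact_force: [0.5, 1.0, 0.3]
grip_width: 0.0859
```

Request:
play_rows(
  targets=[
    [-1, [0, 0, 0], [0, -6.9, 0]],
    [-1, [0, 0, 0], [0, -7.0, 0]],
    [-1, [0.005, 0, 0.012], [0, 0, 0]],
    [-1, [0.013, 0, 0.03], [0, 0, 0]],
    [-1, [0.014, 0, 0.032], [0, 0, 0]],
    [-1, [0.014, 0, 0.032], [0, 0, 0]],
    [-1, [0.014, 0, 0.032], [0, 0, 0]],
    [-1, [0.014, 0, 0.032], [0, 0, 0]],
    [-1, [0.014, 0, 0.032], [0, 0, 0]],
    [-1, [0.013, 0, 0.03], [0, 0, 0]],
    [-1, [0.007, 0, 0.015], [0, 0, 0]],
    [-1, [0, 0, 0], [0, 0, 0]],
  ],
)

```text
time: 23.43
tool_pos: [0.5922, -0.1508, 0.2415]
orientation: [0.707, -0.706, 0.03, -0.03]
contact_force: [0.7, -0.4, 0.9]
grip_width: 0.0855
```

```bash
python3 -c "
from h import *
to([.5945,-.1528,.17],-4.75)
cv2.imwrite('pics/t12.png',cv2.resize(arm.read_camera('top')[180:290,370:470],None,fx=5,fy=5,interpolation=2))
cv2.imwrite('pics/s12.png',cv2.resize(arm.read_camera('side')[80:180,220:380],None,fx=5,fy=5,interpolation=2))
"
```

```text
t 23.43 tcp [ 0.5922 -0.1508  0.2415] head -4.84 ydown [-3.0e-04  1.7e-03 -1.0e+00] F [ 0.7 -0.4  0.9] w 0.0855 q6 [-0.39  0.28  1.44  0.    1.43 -0.31]
turn [-0.1  -0.09 -0.02] then shift mm [ 2.4 71.5 -1.8] rows turn 0.0 shift 1.7
turn [ 4.0000e-02  1.7991e+02 -1.5000e-01] then shift mm [-2.4 71.5  1.8] rows turn 25.1 shift 1.7
```

View pics/t12.png

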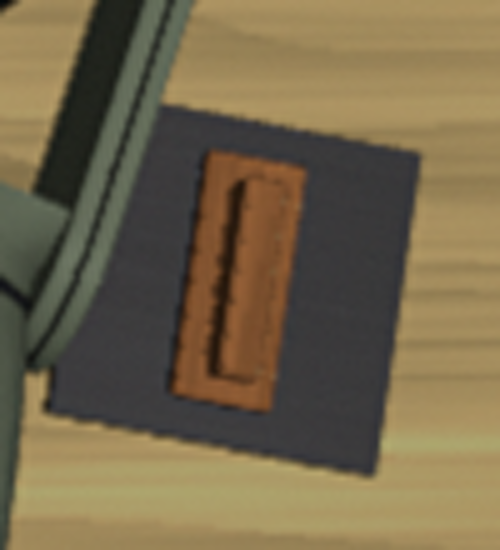

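View pics/s12.png

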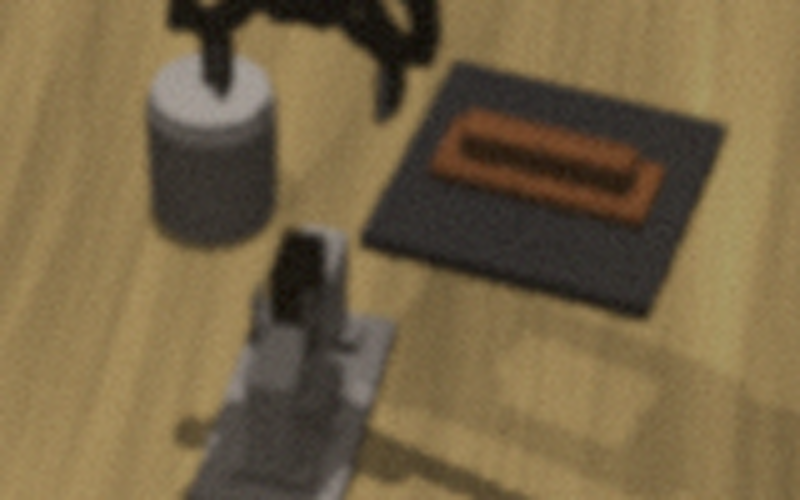

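```bash
python3 -c "
from h import *
f=lambda p: full(p,370,180,5)
print(fit([('top',rect(.06,.013,.05),f([(247,178),(293,183),(265,383),(219,378)]))],[.46,-.39,-.2]))
print(fit([('top',rect(.075,.03,.026),f([(207,152),(304,170),(270,411),(171,395)]))],[.46,-.39,-.2]))
print(fit([('top',rect(.1,.1,.014)[1:],f([(420,153),(375,474),(48,410)]))],[.46,-.39,-.2]))
"
```

```text
(array([ 0.46043697, -0.39131919, -0.19214027]), np.float64(0.4012701516060133), np.float64(0.27134132704059455))
(array([ 0.46120095, -0.38888916, -0.19747939]), np.float64(0.6904802754152115), np.float64(0.34546462048926385))
(array([ 0.4628706 , -0.39143681, -0.20714136]), np.float64(0.6035053400760546), np.float64(0.39044788239479167))
```

Request:
play_rows(
  targets=[
    [-1, [0.0015, 0.015, -0.001], [0, 0, 0]],
    [-1, [0, 0.025, 0], [0, 0, 0]],
    [-1, [0, 0.02, 0], [0, 0, 0]],
    [-1, [0, 0.01, 0], [0, 0, 0]],
    [-1, [0, 0, 0], [0, 0, 0]],
    [-1, [0, 0, 0], [0, 0, 0]],
  ],
)

```text
time: 24.03
tool_pos: [0.5915, -0.1574, 0.1708]
orientation: [0.706, -0.706, 0.032, -0.03]
contact_force: [-0.1, 0.3, 0.5]
grip_width: 0.0857
```

```bash
python3 -c "
from h import *
to([.5945,-.1528,.1075],-4.75)
"
```

```text
t 24.03 tcp [ 0.5915 -0.1574  0.1708] head -5.08 ydown [-2.5e-03  3.0e-04 -1.0e+00] F [-0.1  0.3  0.5] w 0.0857 q6 [-0.4   0.34  1.51 -0.    1.3  -0.31]
turn [-0.01 -0.33 -0.14] then shift mm [ 2.6 63.3  4.8] rows turn 0.1 shift 1.5
turn [ 2.2000e-01  1.7967e+02 -1.0000e-02] then shift mm [-2.6 63.3 -4.8] rows turn 25.1 shift 1.5
```

Request:
play_rows(
  targets=[
    [-1, [0.0025, 0, 0.0045], [0, -0.2, 0]],
    [-1, [0, 0, 0], [0, 0, 0]],
    [-1, [0, 0, 0], [0, 0, 0]],
  ],
)

```text
time: 24.28
tool_pos: [0.596, -0.1526, 0.1725]
orientation: [-0.706, 0.707, -0.029, 0.03]
contact_force: [0.3, -0.7, 0.1]
grip_width: 0.0856
```

```bash
python3 -c "
from h import *
to([.5945,-.1528,.1075],-4.75)
cv2.imwrite('pics/s13.png',cv2.resize(arm.read_camera('side')[90:190,220:340],None,fx=6,fy=6,interpolation=2))
"
```

```text
t 24.28 tcp [ 0.596  -0.1526  0.1725] head -4.76 ydown [ 0.0011 -0.001  -1.    ] F [ 0.3 -0.7  0.1] w 0.0856 q6 [-0.39  0.34  1.5  -0.    1.3  -0.31]
turn [ 0.05 -0.01  0.07] then shift mm [-1.4 65.  -0.3] rows turn 0.0 shift 1.6
turn [-1.1000e-01  1.7999e+02  8.0000e-02] then shift mm [ 1.4 65.   0.3] rows turn 25.1 shift 1.6
```

View pics/s13.png

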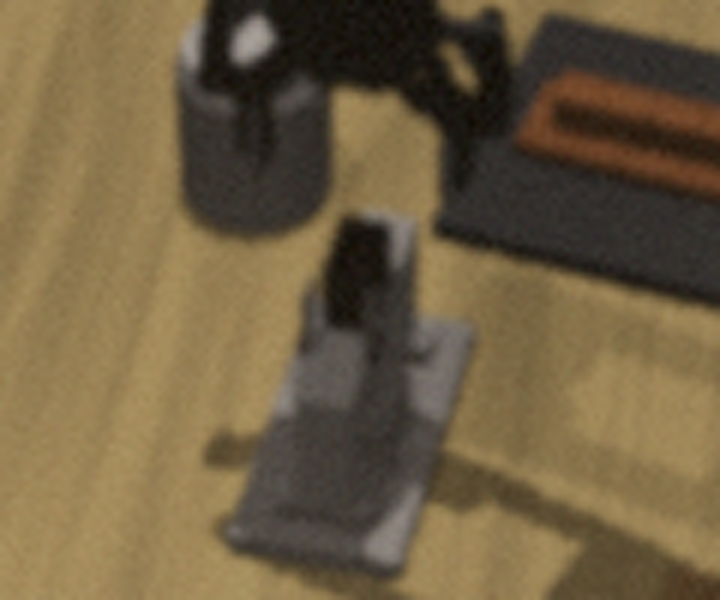

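Gauge still stands where I left it (head at crop (358,270)), fingers straddle it. Descend and grip.

Request:
play_rows(
  targets=[
    [-1, [-0.001, 0.015, 0], [0, 0, 0]],
    [-1, [0, 0.025, 0], [0, 0, 0]],
    [-1, [0, 0.015, 0], [0, 0, 0]],
    [-1, [0, 0.0085, 0], [0, 0, 0]],
    [-1, [0, 0, 0], [0, 0, 0]],
    [-1, [0, 0, 0], [0, 0, 0]],
  ],
)

```text
time: 24.83
tool_pos: [0.5939, -0.1524, 0.1075]
orientation: [0.707, -0.706, 0.03, -0.029]
contact_force: [-0.8, -0.0, 0.9]
grip_width: 0.0853
```

```bash
python3 -c "
from h import *
to([.5945,-.1528,.1075],-4.75)
"
```

```text
t 24.83 tcp [ 0.5939 -0.1524  0.1075] head -4.77 ydown [-1.6e-03  1.0e-04 -1.0e+00] F [-0.8 -0.   0.9] w 0.0853 q6 [-0.39  0.41  1.55 -0.    1.18 -0.31]
turn [ 0.   -0.02 -0.09] then shift mm [ 0.6  0.  -0.4] rows turn 0.0 shift 0.0
turn [1.5000e-01 1.7998e+02 0.0000e+00] then shift mm [-0.6  0.   0.4] rows turn 25.1 shift 0.0
```

Request:
play_rows(
  targets=[
    [0.0, [0, 0, 0], [0, 0, 0]],
    [0.3, [0, 0, 0], [0, 0, 0]],
    [0.5, [0, 0, 0], [0, 0, 0]],
    [1, [0, 0, 0], [0, 0, 0]],
    [1, [0, 0, 0], [0, 0, 0]],
    [1, [0, 0, 0], [0, 0, 0]],
    [1, [0, 0, 0], [0, 0, 0]],
  ],
)

```text
time: 25.42
tool_pos: [0.5944, -0.1525, 0.1081]
orientation: [-0.706, 0.707, -0.03, 0.029]
contact_force: [-0.0, 0.4, 2.5]
grip_width: 0.0256
```

Request:
play_rows(
  targets=[
    [1, [0, -0.005, 0], [0, 0, 0]],
    [1, [0, -0.01, 0], [0, 0, 0]],
    [1, [0, -0.02, 0], [0, 0, 0]],
    [1, [0, -0.03, 0], [0, 0, 0]],
    [1, [0, -0.03, 0], [0, 0, 0]],
    [1, [0, -0.02, 0], [0, 0, 0]],
    [1, [0, -0.01, 0], [0, 0, 0]],
    [1, [0, 0, 0], [0, 3, 0]],
    [1, [0, 0, 0], [0, 3.5, 0]],
    [1, [0, 0, 0], [0, 0, 0]],
    [1, [0, 0, 0], [0, 0, 0]],
  ],
)

```text
time: 26.33
tool_pos: [0.5926, -0.1518, 0.2304]
orientation: [0.704, -0.703, 0.071, -0.067]
contact_force: [-1.0, 0.2, -4.9]
grip_width: 0.0249
```

```bash
python3 -c "
from h import *
to([.4615,-.3920,.235],-11.4)
cv2.imwrite('pics/s14.png',cv2.resize(arm.read_camera('side')[60:190,210:370],None,fx=5,fy=5,interpolation=2))
"
```

```text
t 26.33 tcp [ 0.5926 -0.1518  0.2304] head -11.18 ydown [-0.0055  0.0016 -1.    ] F [-1.   0.2 -4.9] w 0.0249 q6 [-0.39  0.29  1.44 -0.    1.42 -0.2 ]
turn [-0.03  0.22 -0.33] then shift mm [ -81.1   -4.6 -261.3] rows turn 0.1 shift 6.6
turn [-5.1000e-01 -1.7978e+02  5.0000e-02] then shift mm [ 81.1  -4.6 261.3] rows turn 25.1 shift 6.6
```

View pics/s14.png

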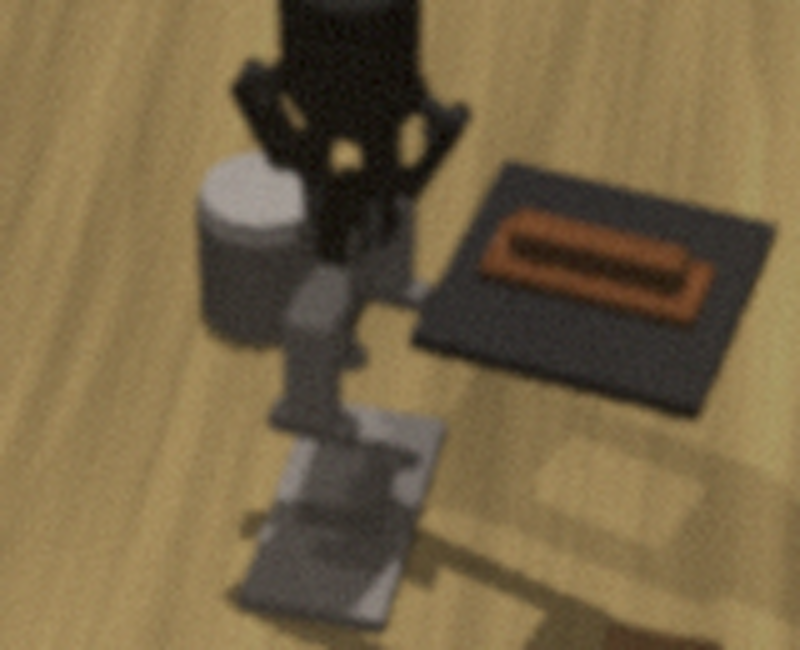

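Request:
play_rows(
  targets=[
    [1, [-0.004, 0, -0.012], [0, 0, 0]],
    [1, [-0.008, 0, -0.025], [0, 0, 0]],
    [1, [-0.01, 0, -0.032], [0, 0, 0]],
    [1, [-0.01, 0, -0.032], [0, 0, 0]],
    [1, [-0.01, 0, -0.032], [0, 0, 0]],
    [1, [-0.01, 0, -0.032], [0, 0, 0]],
    [1, [-0.01, 0, -0.032], [0, 0, 0]],
    [1, [-0.01, 0, -0.032], [0, 0, 0]],
    [1, [-0.007, 0, -0.022], [0, 0, 0]],
    [1, [-0.002, 0, -0.01], [0, 0.2, 0]],
    [1, [0, 0, 0], [0, 0, 0]],
    [1, [0, 0, 0], [0, 0, 0]],
  ],
)

```text
time: 27.38
tool_pos: [0.4629, -0.3926, 0.2319]
orientation: [0.704, -0.703, 0.072, -0.07]
contact_force: [-0.1, -0.4, -5.7]
grip_width: 0.0249
```

Request:
play_rows(
  targets=[
    [1, [0, 0, 0], [0, 0, 0]],
    [1, [0, 0, 0], [0, 0, 0]],
  ],
)

```text
time: 27.55
tool_pos: [0.464, -0.3912, 0.2322]
orientation: [0.704, -0.703, 0.071, -0.069]
contact_force: [-0.2, -0.7, -5.9]
grip_width: 0.0252
```

```bash
python3 -c "
from h import *
to([.4615,-.3920,.165],-11.4)
"
```

```text
t 27.55 tcp [ 0.464  -0.3912  0.2322] head -11.37 ydown [-0.0019  0.001  -1.    ] F [-0.2 -0.7 -5.9] w 0.0252 q6 [-0.84  0.27  1.46 -0.    1.41 -0.64]
turn [-0.04  0.03 -0.12] then shift mm [-2.3 67.2 -1.3] rows turn 0.0 shift 1.6
turn [-1.8000e-01 -1.7997e+02  6.0000e-02] then shift mm [ 2.3 67.2  1.3] rows turn 25.1 shift 1.6
```

Request:
play_rows(
  targets=[
    [1, [-0.002, 0.015, -0.001], [0, 0, 0]],
    [1, [0, 0.025, 0], [0, 0, 0]],
    [1, [0, 0.02, 0], [0, 0, 0]],
    [1, [0, 0.007, 0], [0, 0, 0]],
    [1, [0, 0, 0], [0, 0, 0]],
    [1, [0, 0, 0], [0, 0, 0]],
    [1, [0, 0, 0], [0, 0, 0]],
  ],
)

```text
time: 28.13
tool_pos: [0.4624, -0.3937, 0.1674]
orientation: [-0.703, 0.704, -0.07, 0.071]
contact_force: [-0.2, -0.1, -5.5]
grip_width: 0.0251
```

```bash
python3 -c "
from h import *
to([.4615,-.3920,.1075],-11.4)
cv2.imwrite('pics/s15.png',cv2.resize(arm.read_camera('side')[60:160,260:380],None,fx=6,fy=6,interpolation=2))
"
```

```text
t 28.13 tcp [ 0.4624 -0.3937  0.1674] head -11.43 ydown [ 6.0e-04 -2.5e-03 -1.0e+00] F [-0.2 -0.1 -5.5] w 0.0251 q6 [-0.85  0.33  1.52 -0.    1.29 -0.65]
turn [ 0.13 -0.03  0.06] then shift mm [-1.3 59.9  1.5] rows turn 0.0 shift 1.4
turn [-1.0000e-01  1.7997e+02  2.1000e-01] then shift mm [ 1.3 59.9 -1.5] rows turn 25.1 shift 1.4
```

View pics/s15.png

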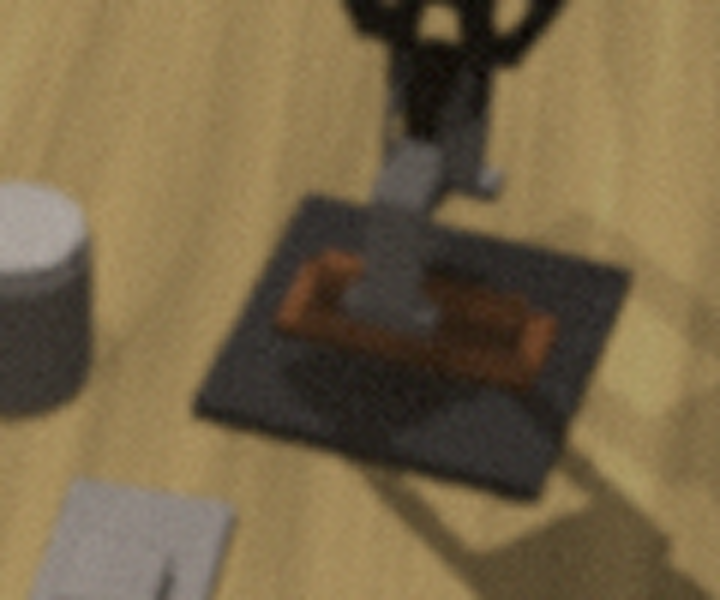

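Request:
play_rows(
  targets=[
    [1, [-0.001, 0.012, 0.001], [0, 0, 0]],
    [1, [0, 0.014, 0], [0, 0, 0]],
    [1, [0, 0.012, 0], [0, 0, 0]],
    [1, [0, 0.01, 0], [0, 0, 0]],
    [1, [0, 0, 0], [0, 0, 0]],
    [1, [0, 0, 0], [0, 0, 0]],
    [1, [0, 0, 0], [0, 0, 0]],
  ],
)

```text
time: 28.77
tool_pos: [0.4602, -0.3919, 0.1177]
orientation: [0.704, -0.703, 0.071, -0.07]
contact_force: [-0.1, 0.6, -3.5]
grip_width: 0.0252
```

```bash
python3 -c "
from h import *
to([.4615,-.3920,.1075],-11.4)
cv2.imwrite('pics/s16.png',cv2.resize(arm.read_camera('side')[60:160,260:380],None,fx=6,fy=6,interpolation=2))
"
```

```text
t 28.77 tcp [ 0.4602 -0.3919  0.1177] head -11.47 ydown [-2.1e-03  4.0e-04 -1.0e+00] F [-0.1  0.6 -3.5] w 0.0252 q6 [-0.85  0.38  1.57 -0.    1.2  -0.65]
turn [ 0.   -0.07 -0.12] then shift mm [ 1.3 10.2  0.1] rows turn 0.0 shift 0.2
turn [  0.19 179.93   0.  ] then shift mm [-1.3 10.2 -0.1] rows turn 25.1 shift 0.2
```

View pics/s16.png

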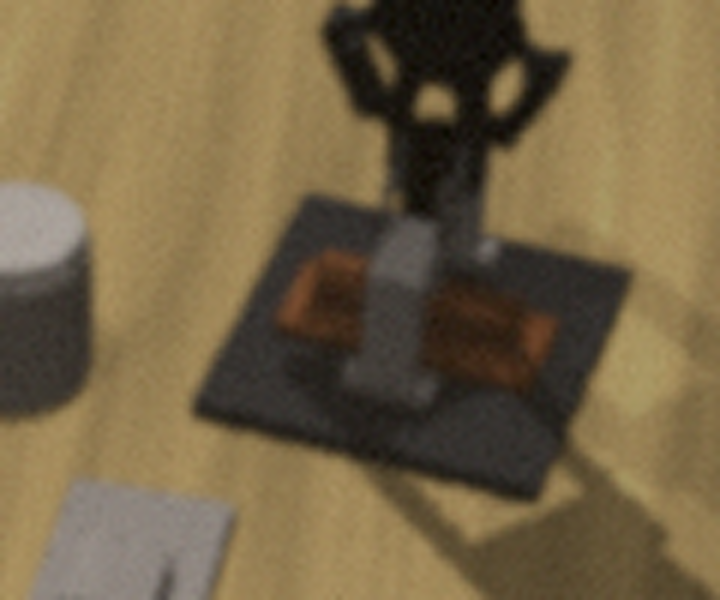

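Request:
play_rows(
  targets=[
    [1, [0, 0.003, 0], [0, 0, 0]],
    [1, [0, 0.003, 0], [0, 0, 0]],
    [1, [0, 0.001, 0], [0, 0, 0]],
    [1, [0, 0, 0], [0, 0, 0]],
    [1, [0, 0, 0], [0, 0, 0]],
  ],
)

```text
time: 29.23
tool_pos: [0.4606, -0.3922, 0.1107]
orientation: [-0.703, 0.704, -0.071, 0.07]
contact_force: [-0.3, -0.9, -4.1]
grip_width: 0.0253
```

Request:
play_rows(
  targets=[
    [1, [0, 0.001, 0], [0, 0, 0]],
    [1, [0, 0, 0], [0, 0, 0]],
  ],
)

```text
time: 29.4
tool_pos: [0.4605, -0.392, 0.1095]
orientation: [-0.703, 0.704, -0.071, 0.07]
contact_force: [1.0, -0.5, -3.7]
grip_width: 0.0254
```

Request:
play_rows(
  targets=[
    [1, [0, 0.001, 0], [0, 0, 0]],
    [1, [0, 0, 0], [0, 0, 0]],
  ],
)

```text
time: 29.57
tool_pos: [0.4603, -0.3919, 0.1084]
orientation: [-0.704, 0.704, -0.071, 0.07]
contact_force: [0.8, -1.2, -4.5]
grip_width: 0.0249
```

Request:
play_rows(
  targets=[
    [1, [0, 0.001, 0], [0, 0, 0]],
    [1, [0, 0, 0], [0, 0, 0]],
  ],
)

```text
time: 29.73
tool_pos: [0.4604, -0.392, 0.1081]
orientation: [-0.703, 0.704, -0.071, 0.07]
contact_force: [0.2, 0.6, -0.2]
grip_width: 0.0252
```

Request:
play_rows(
  targets=[
    [1, [0, 0.0005, 0], [0, 0, 0]],
    [1, [0, 0, 0], [0, 0, 0]],
  ],
)

```text
time: 29.9
tool_pos: [0.4605, -0.392, 0.108]
orientation: [-0.703, 0.704, -0.071, 0.07]
contact_force: [-1.3, 1.6, 3.7]
grip_width: 0.0255
```

Seated. Release, rise and back off.

Request:
play_rows(
  targets=[
    [1, [0, -0.0005, 0], [0, 0, 0]],
    [0.3, [0, 0, 0], [0, 0, 0]],
    [0, [0, 0, 0], [0, 0, 0]],
    [-0.3, [0, 0, 0], [0, 0, 0]],
    [-0.5, [0, -0.002, 0], [0, 0, 0]],
    [-0.8, [0, -0.01, 0], [0, 0, 0]],
    [-1, [0, -0.02, 0], [0, 0, 0]],
    [-1, [0, -0.03, 0], [0, 0, 0]],
    [-1, [0, -0.035, 0], [0, 0, 0]],
    [-1, [0, -0.035, 0], [0, 0, 0]],
    [-1, [0, -0.02, 0], [0, 0, 0]],
    [-1, [0, 0, 0], [0, 0, 0]],
  ],
)

```text
time: 30.9
tool_pos: [0.4632, -0.3948, 0.268]
orientation: [-0.7, 0.707, -0.068, 0.074]
contact_force: [0.3, -1.2, 1.4]
grip_width: 0.0855
```

Request:
play_rows(
  targets=[
    [-1, [0, 0, 0.015], [0, 0, 0]],
    [-1, [0, 0, 0.03], [0, 0, 0]],
    [-1, [0, 0, 0.035], [0, 0, 0]],
    [-1, [0, 0, 0.035], [0, 0, 0]],
    [-1, [0, 0, 0.035], [0, 0, 0]],
    [-1, [0, 0, 0.035], [0, 0, 0]],
    [-1, [0, 0, 0.035], [0, 0, 0]],
    [-1, [0, 0, 0.03], [0, 0, 0]],
    [-1, [0, 0, 0.015], [0, 0, 0]],
    [-1, [0, 0, 0], [0, 0, 0]],
  ],
)

```text
time: 31.73
tool_pos: [0.5125, -0.1276, 0.2579]
orientation: [0.705, -0.703, 0.071, -0.067]
contact_force: [-0.5, 0.1, -0.2]
grip_width: 0.0854
```

```bash
python3 -c "
from h import *
to([.4615,-.3920,.1075],-11.4)
s=arm.read_camera('side');t=arm.read_camera('top')
cv2.imwrite('pics/s17f.png',s);cv2.imwrite('pics/t17f.png',t)
cv2.imwrite('pics/s17.png',cv2.resize(s[60:160,260:380],None,fx=6,fy=6,interpolation=2))
cv2.imwrite('pics/t17.png',cv2.resize(t[180:290,370:470],None,fx=5,fy=5,interpolation=2))
"
```

```text
t 31.73 tcp [ 0.5125 -0.1276  0.2579] head -11.19 ydown [-0.0045  0.0031 -1.    ] F [-0.5  0.1 -0.2] w 0.0854 q6 [-0.41  0.09  1.62  0.    1.44 -0.21]
turn [-0.13  0.21 -0.29] then shift mm [   2.3  150.4 -269.2] rows turn 0.1 shift 7.4
turn [  -0.46 -179.79    0.2 ] then shift mm [ -2.3 150.4 269.2] rows turn 25.1 shift 7.4
```

View pics/s17.png

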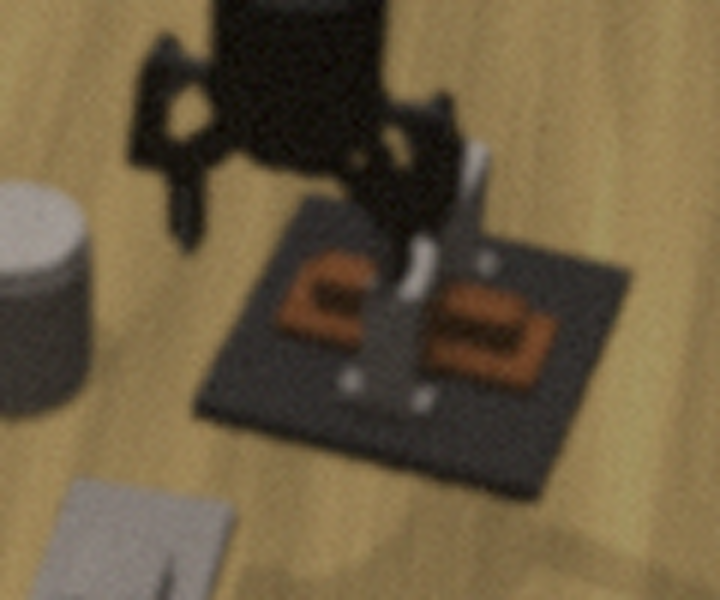

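View pics/t17.png

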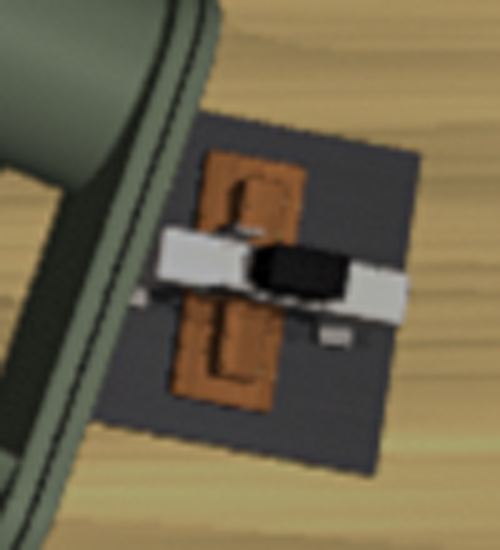

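View pics/t17f.png

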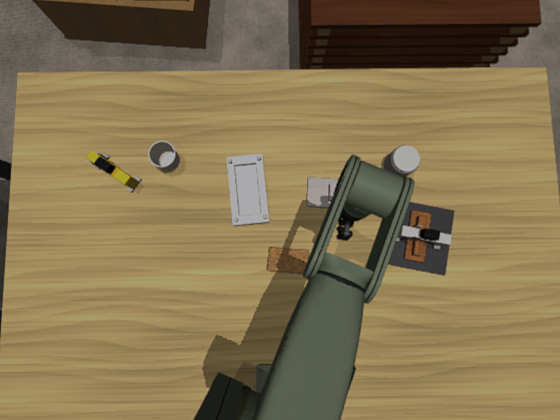

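```bash
python3 -c "
from h import *
f=lambda p: full(p,370,180,5)
x=fit([('top',rect(.015,.071,.102),f([(163,228),(410,278),(400,325),(157,277)]))],[.46,-.39,-.2]);print(x,np.degrees(x[0][2]))
a=np.linalg.norm(proj('top',[[.46,-.39,.102]])); 
"
```

```text
(array([ 0.45906134, -0.38807478, -0.2118208 ]), np.float64(0.6214919085730344), np.float64(0.4427296325654038)) -12.136438101195385
```

```bash
python3 -c "
from rig import arm
print(arm.hand_in(), arm.sense()['time'])"
```

```text
the job is handed in; nothing more can be done
the job is handed in; nothing more can be done
```

The job is done and handed in at about 32 s. The gauge was proved on the master and is now standing over the pull in the middle of the checking plate. `hand_in()` gave no verdict.

- **Gauge on the master:** I stood it there released, legs on the base and foot over the block. It stayed free-standing for about 15 s while I moved the pull.
- **Pull on the plate:** I lifted it straight out of the mould and set it flat, rib up, lowering it in 1 mm steps. It sits within about 2 mm of the plate's centre.
- **Gauge over the pull:** I lowered it until the measured force showed the legs taking the load, then released it and drew the arm back.

In the last pictures the gauge stood upright with a leg on the plate either side and its foot over the rib. The image fit put it about 3 mm from the pull's centre, within the 2 to 3 mm spread between my fits. The tin, cup, sanding block and yellow look-alike looked undisturbed.

I could not read the plunger directly. That it shows the pull's height (0.036) rests on the gripper having seated at the same height above the plate as on the bench and the master, within about 1 mm. No check failed.

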